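Pin a hinged shoe last back together

ROBOT

A 7-joint arm with a two-finger parallel gripper is mounted at the origin on the work surface. World frame = base frame: x ahead of the robot, y to its left, z up, the work surface at z = 0. Lengths are in m, angles in rad, forces in N, time in s.
With the tool pointing down it reaches from about 0.35 to 0.775 m from the base axis. Payload 3.1 kg.
Tool frame: the origin (TCP) lies at the very end of the fingers, on their centre line; the grasp point (between the pads) lies ctrl.grasp_offset behind it (ctrl.grasp_offset is the distance from the TCP to the grasp point, in m); z points along the fingers, y is the line along which they close (so a half turn about z gives the same grasp; the last joint's range is limited). The gripper opens to 85 mm and grips with 20 to 120 N. Pads are 22 mm wide; open, the fingers measure 114 mm over their backs; the gripper's body (76 mm by 85 mm) begins 54 mm behind the grasp point. The pads swing forward as they close: fully open they stand 13 mm farther back than shut.
Start: joints at [1.125, 0.311, 0.014, 1.512, -0.004, 1.319, -0.027], TCP at [0.216, -0.506, 0.231] pointing down, gripper open.
Joint ranges: [-2.7, 2.7], [-0.3, 1.91], [-1.27, 1.3], [0.12, 2.57], [-1.44, 4.58], [0.2, 2.03], [-3.05, 3.05]. Speed limits (rad/s): [2.79, 2.79, 3.14, 3.14, 3.14, 3.14, 3.14].

INTERFACE

Orientations are given as a rotation vector (axis times angle).
In Python, from station import ctrl gives the robot as it stands.
- The arm moves only by the shell command python3 -m crank 'ROWS'. ROWS is JSON, a list of rows, each an object with "twist": the turn, a rotation vector about the world's x, y, z in degrees, a list of three; "dp": the shift along the world's x, y, z in cm, a list of three; "jaw": the closure in counts, from 0 (fully open) to 255 (shut). In form: [{"twist": [wx, wy, wz], "dp": [dx, dy, dz], "jaw": jaw}, ...]. A call has 1 to 5 rows; each row is the pose to reach, as a shift and turn from the pose commanded when the call began; what a row does not reach only later rows make up. A row lasts 1/10 s, in which the tool goes at most 50 mm and 8.59 degrees, less where a joint would pass 70% of its speed; a pose out of reach is approached as far as the arm can. A call with a gripper value outside its range is refused whole. The fingers move at their own pace and stop on an object; the grip force is fixed at half the most. Time passes only in rows, so rows that repeat a pose let the fingers close. It gives the time, the measured TCP pose, the force, the opening and the grip force at its end, in the units of the state.
- ctrl.read_state(): the state, without advancing time (a new reading comes with each control period).
- ctrl.capture(name): name is "scene" or "side" or "wrist"; returns (picture, depth): 480x640x3 uint8, red, green, blue; 480x640 float32, m along the optical axis (not along the pixel's ray), 0 where there is no reading.
- ctrl.get_calibration(name): a dict with "K" (3x3 intrinsics, pixels), "k1" (the pictures are not rectified: a ray, as slopes to the right and down, at radius r is drawn at 1 + k1 r^2 times it, then the intrinsics apply), "R" (3x3) and "t" (3): a world point X has camera coordinates R X + t; the wrist camera has in their place "T_tool_cam" (4x4, takes a point from camera to tool coordinates, whose origin is the TCP and whose axes are the flange's). Camera axes: x right, y down, z forward; pixel columns grow to the right and rows downward; lengths in m; the calibration is good to about 2 mm. A picture is of the moment at which its call begins: read the wrist's pose just before it. get_calibration takes no time and is no camera call.
- ctrl.job_done(): hands the job in; it is judged then, once.
The state is a dict: "clock": time; "q": joint angles; "qvel": joint speeds; "joint_torque": joint torques, N m; "tool_pos": TCP position; "eef_rot": TCP orientation; "contact_force": force on the tool from outside, world axes, zero at the start; "moment": the same for the moment, N m; "width": finger opening in m; "finger_force": force on a finger pad.
Only numpy, scipy, OpenCV 4.12 (cv2) and the standard library are available. Lean on these libraries where they do the work, as an engineer would, in place of code of your own. Each camera call takes 0.05 s, during which the arm holds its last target. There are 200 camera calls.

TASK

The green shoe last on the cradle has come apart at its hinge. Slowly and gently slide its heel part fully home into the notch of the forepart, stopping as soon as it seats, so that its steel link goes in and the joint is closed and straight. Then take the steel pin from the wooden rack and push it down through the hole, through the link inside and past the spring catch until its end is flush with the steel plate, forcing nothing, and leave the jar, the tack tin and the rubber heel where they are.

Things in the scene. Friction and masses are not known exactly. Their poses are not given: they have to be found in the camera images.
- cradle: Wooden cradle screwed to the bench: board 390 x 144 x 15 mm (x -192..198, y -72..72 mm) with a cork slide on it, top at height 30 mm (x -189..-17, y -46..54 mm). Origin on the bench under the hinge hole's proper place; x along the last to the toe, y from sole to ankle, z up. The last's green forepart lies fixed in it, laid in by hand: up to 15 mm off along x and 4 mm along y, not turned.
- hole_nominal (a point): On the cradle: proper place of the mouth of the forepart's vertical hinge hole, 10 mm across, in the middle of a flat steel plate 28 x 28 mm; mouth and plate top at height 92 mm. The true hole lies with the forepart, so up to 15 mm from here along the cradle's x and 4 mm along its y, at this height.
- notch_nominal (a point): On the cradle: proper place of the middle of the mouth of the V notch in the forepart's rear, half-way up; off by the same unknown shift as the hole. Notch: 50 mm wide (y) at the mouth, 30 mm deep, slotted for the link at heights 55.5 to 68.5 mm; it centres the heel part. Two soft spring buffers in it (3 N together) push the heel part back 1 to 3 mm once it is let go.
- catch_nominal (a point): On the cradle: a spring ball inside the forepart's hole at height 44 mm (off like the hole), standing 2.5 mm into it. Hole from the top: upper half, height 92 to 68.5 mm; slot for the link to 55.5 mm; lower half, with a solid bottom at 36 mm. Let go above the ball, the pin rests on it; it must be pressed past with some 5 to 15 N.
- heel_back (a point): Heel part of the last: loose green plastic, about 0.32 kg, 90 x 101 x 62 mm (x, y, z), on the cork slide 40 to 90 mm short of home. This is the middle of its back, half-way up (height 61 mm): push here. x to the toe, y to the ankle, z up. The back is flat and upright over y -24..28 mm, rounded off above and below. It slides with 1 to 2 N and is home when its V nose stops in the notch.
- heel_bore (a point): On the heel part, 110 mm ahead of heel_back along x, same axes, height 61 mm: centre of the hole in its steel link when the link points straight ahead. With the heel part pressed home, this lies on the axis of the forepart's hole; let go, it stands back 1 to 3 mm along x.
- link_pivot (a point): On the heel part, 36 mm behind heel_bore: pivot of the steel link, a bar 24 mm wide and 9 mm thick (heights 56.5 to 65.5 mm) that sticks out of the nose to 12 mm beyond heel_bore. Its 12 mm hole starts up to 0.8 mm to either side, as the link swings stiffly. The pin's tapered end draws link and heel part into line against a few newtons.
- pin_mid (a point): Middle of the hinge pin, a steel rod 9 mm in diameter, 56 mm long, 32 g; z along it, up. Its lower end tapers over 3 mm to 7 mm. It starts upright in the rack, middle at height 38 mm, the upper 34 mm clear. Flush in the last, its middle is at height 64 mm.
- rack: Wooden pin block 70 x 70 x 32 mm fixed on the bench, to the robot's left or right; the origin is the centre of its underside. The pin stands in the hole in its middle (22 mm deep); four small holes near the corners are empty.
- jar: White plastic jar with a green lid, 72 mm across, 85 mm high; origin at the centre of its underside. To be left alone.
- tack_tin: Round steel tin with a red lid, 60 mm across, 24 mm high; origin at the centre of its underside. To be left alone.
- heel_lift: D-shaped black rubber shoe heel, about 60 x 58 x 22 mm; origin on its underside. To be left alone.
Mind the look-alikes: they are no part of the job. Leave any pink or red look-alike of the part that bears heel_back alone.

How it is judged:
By the outcome, as a careful person would: the job done as asked, in the order asked, and still so for the second after the job is handed in, with the robot touching nothing.
It also fails if it takes over 72 s, if anything falls off the work surface, if the arm or the gripper's body presses on something with over 40 N, if the wrist force passes 120 N, or if a joint passes its speed limit or range.

## Working session

There is one attempt and no reset: what is moved stays moved. The work goes in short steps, Python scripts to look and compute and a shell command to move; the robot and the scene stay as the last step left them, time stands still between calls to the robot, and variables do not carry over. Pictures are saved under pics/ and viewed, at most 10 in all, crops included, and the job is handed in when it is done.

```bash
ls; mkdir -p pics; cat > h.py <<'E'
import numpy as np, cv2
from station import ctrl
from scipy.spatial.transform import Rotation as Ro
def cam(name):
    c=ctrl.get_calibration(name); K=np.array(c["K"]);k1=c["k1"]
    if name=="wrist":
        s=ctrl.read_state();T=np.eye(4);T[:3,:3]=Ro.from_rotvec(s["eef_rot"]).as_matrix();T[:3,3]=s["tool_pos"]
        W=T@np.array(c["T_tool_cam"]);R=W[:3,:3].T;t=-R@W[:3,3]
    else: R=np.array(c["R"]);t=np.array(c["t"])
    return K,k1,R,t
def ray(C,uv):
    K,k1,R,t=C
    p=cv2.undistortPoints(np.array(uv,float).reshape(-1,1,2),K,np.array([k1,0,0,0.]))[:,0]
    d=np.c_[p,np.ones(len(p))]
    return -R.T@t,d@R
def onz(C,uv,z):
    o,d=ray(C,uv);return o+d*((z-o[2])/d[:,2])[:,None]
def proj(C,X):
    K,k1,R,t=C
    return cv2.projectPoints(np.array(X,float).reshape(-1,1,3),cv2.Rodrigues(R)[0],t,K,np.array([k1,0,0,0.]))[0][:,0]
def pts(C,dep):
    v,u=np.indices(dep.shape);o,d=ray(C,np.c_[u.ravel(),v.ravel()])
    return (o+d*dep.reshape(-1,1)).reshape(480,640,3)
def snap(name,tag):
    C=cam(name);im,dep=ctrl.capture(name)
    np.savez(f"pics/{tag}.npz",im=im,dep=dep,**dict(zip("abcd",C)))
    cv2.imwrite(f"pics/{tag}.png",im[:,:,::-1]);return C,im,dep
def load(tag):
    z=np.load(f"pics/{tag}.npz");return (z["a"],float(z["b"]),z["c"],z["d"]),z["im"],z["dep"]
E
python3 - <<'E'
from h import *
for n in("scene","side"):
    C,im,d=snap(n,n+"0");print(n,-C[2].T@C[3],C[2][2])
print(ctrl.read_state(),ctrl.grasp_offset, ctrl.get_calibration("wrist")["T_tool_cam"])
E
```

```text
pics
scene [ 1.07118207 -0.34885283  0.85865278] [-0.61915807  0.29974516 -0.72580722]
side [0.3161171  0.97010836 0.97030914] [ 0.05225762 -0.74873058 -0.66081137]
{'clock': 0.1, 'q': array([ 1.12532646,  0.31163219,  0.01403711,  1.5129008 , -0.00438562,
        1.31915839, -0.02719485]), 'qvel': array([ 0.00119336, -0.00261018, -0.00107453, -0.00342657, -0.00010658,
       -0.00036269, -0.00098621]), 'joint_torque': array([ 9.71612317e-04, -3.80855906e+01,  1.46648353e-01, -2.31241965e+01,
        1.23208965e-02,  8.15815962e-03,  1.41511677e-05]), 'tool_pos': array([ 0.2158241 , -0.50519053,  0.23033554]), 'eef_rot': array([-3.07581470e+00, -6.29606027e-01,  8.26682235e-04]), 'contact_force': array([-1.29065326,  0.21191998,  0.85065244]), 'moment': array([-0.05772934,  0.02388376,  0.00768714]), 'finger_force': 0.0, 'width': 0.08514991221077275} 0.0187 [[-1.43385544e-03 -9.65313544e-01 -2.61089461e-01  6.56676789e-02]
 [ 9.99998969e-01 -1.40411922e-03 -3.00428308e-04  1.64615590e-04]
 [-7.65932143e-05 -2.61089622e-01  9.65314562e-01 -1.41790081e-01]
 [ 0.00000000e+00  0.00000000e+00  0.00000000e+00  1.00000000e+00]]
```

View pics/scene0.png

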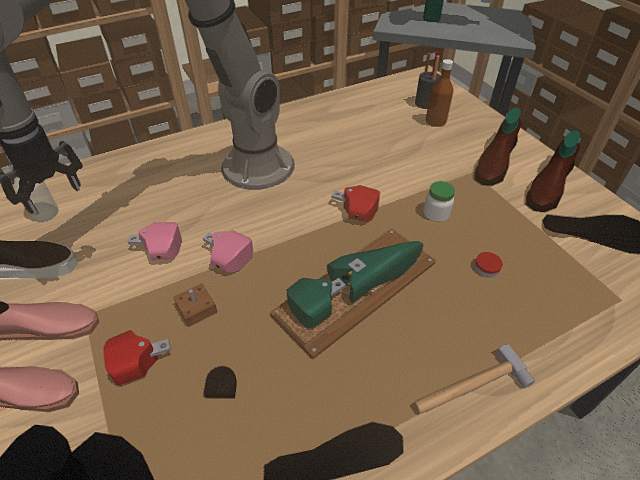

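View pics/side0.png

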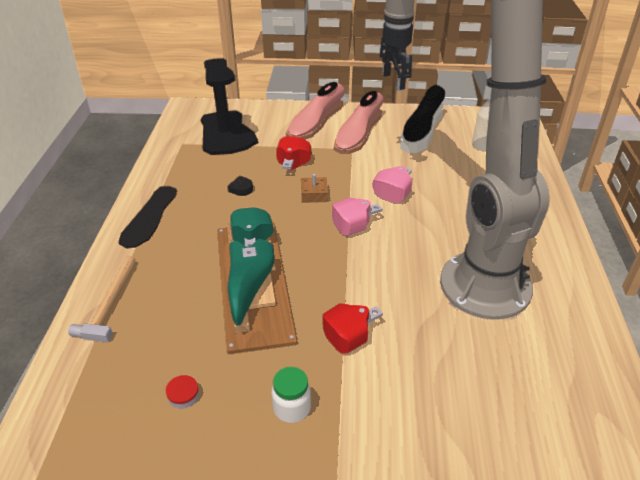

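The green heel part is at scene pixel (308,300), with its forepart at (380,265) and plate at (357,265). The pin is at (192,297) in the rack. The look-alikes are pink at (160,240) and (230,250) and red at (360,200) and (130,357). I choose the green one lying on the cradle and check it in a close crop.

```bash
python3 - <<'E'
from h import *
a=[];
C,im,d=load("scene0");C2,im2,d2=load("side0")
a=cv2.resize(im[220:370,260:450],(760,600),interpolation=cv2.INTER_CUBIC)
b=cv2.resize(im2[190:360,190:320],(458,600),interpolation=cv2.INTER_CUBIC)
A=np.hstack([cv2.resize(a,(480,379)),cv2.resize(b,(289,379))])
cv2.imwrite("pics/crop0.png",A[:,:,::-1])
for n,(c,i,dd) in dict(scene=(C,im,d),side=(C2,im2,d2)).items():
    P=pts(c,dd);h=cv2.cvtColor(i,cv2.COLOR_RGB2HSV)
    m=(h[...,0]>65)&(h[...,0]<95)&(h[...,1]>120)&(P[...,2]>.02)&(P[...,2]<.13)&(P[...,0]>.3)&(P[...,0]<.9)&(dd>0)
    nn,l,st,ce=cv2.connectedComponentsWithStats(m.astype(np.uint8))
    for k in range(1,nn):
        if st[k,4]>80:
            Q=P[l==k];print(n,ce[k].round(),st[k,4],Q.min(0).round(3),Q.max(0).round(3),np.median(Q,0).round(3))
print(onz(C,[[357,265],[192,297],[275,313],[393,231],[435,261],[316,354]],.092)[:1], onz(C,[[275,313],[393,231],[435,261],[316,354]],.015))
print(onz(C,[[195,305]],.032),onz(C,[[192,292]],.066))
print("side",onz(C2,[[249,252]],.092),onz(C2,[[219,228],[228,348],[296,340],[276,226]],.015),onz(C2,[[315,177]],.066))
E
```

```text
scene [571. 141.] 222 [0.402 0.736 0.081] [0.459 0.826 0.117] [0.432 0.777 0.114]
side [248. 258.] 3366 [ 0.485 -0.136  0.035] [0.6   0.203 0.111] [0.533 0.041 0.089]
side [290. 383.] 836 [0.382 0.32  0.071] [0.441 0.381 0.091] [0.411 0.354 0.086]
[[0.53362934 0.02209471 0.092     ]] [[ 0.51580723 -0.16855575  0.015     ]
 [ 0.42438909  0.19780819  0.015     ]
 [ 0.55447349  0.2311658   0.015     ]
 [ 0.64529473 -0.1346316   0.015     ]]
[[ 0.42879252 -0.31915108  0.032     ]] [[ 0.41954437 -0.3160967   0.066     ]]
side [[0.53570774 0.02274326 0.092     ]] [[ 0.64400249 -0.14390476  0.015     ]
 [ 0.55331718  0.22887954  0.015     ]
 [ 0.41741463  0.19902079  0.015     ]
 [ 0.50210853 -0.16049914  0.015     ]] [[ 0.41394339 -0.3061212   0.066     ]]
```

View pics/crop0.png

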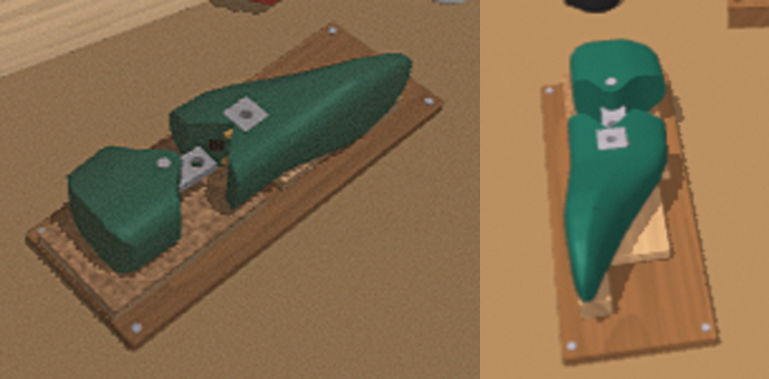

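The crop shows the green heel part on the cork, its bright link pointing at the notch of the green forepart, and a square steel plate with the hole. The choice is confirmed.

```bash
python3 - <<'E'
from h import *
C,im,d=load("scene0");C2,im2,d2=load("side0")
u=np.array([np.cos(np.radians(103.8)),np.sin(np.radians(103.8))]);v=np.array([-u[1],u[0]])
hole=np.array([.5347,.0224])
s=190/480
f=lambda p:[260+p[0]*s,220+p[1]*s]
s2=130/289
g=lambda p:[190+(p[0]-480)*s2,190+p[1]*s2]
def rel(P):return (np.array(P)[:,:2]-hole)@np.c_[u,v]*1000
print("bore",rel(onz(C,[f((197,161))],.0655)),rel(onz(C2,[g((613,117))],.0655)))
print("screw",rel(onz(C,[f((163,162))],.092)),rel(onz(C2,[g((611,82))],.092)))
print("plate",rel(onz(C,[f((245,114))],.092)),rel(onz(C2,[g((612,139))],.092)))
P=pts(C2,d2);h=cv2.cvtColor(im2,cv2.COLOR_RGB2HSV)
m=(h[...,0]>65)&(h[...,0]<95)&(h[...,1]>120)&(P[...,2]>.087)&(P[...,2]<.097)&(P[...,0]>.4)&(P[...,1]<-.03)
r=rel(P[m]);print("heel top",r.min(0),r.max(0),P[m][:,2].mean())
R=Ro.from_rotvec(ctrl.read_state()["eef_rot"]).as_matrix();print(R.round(3),"v",v,"u",u)
b=hole-u*.11;print("home back",b, hole-u*.2)
E
```

```text
bore [[-50.85830306   5.25217689]] [[-60.89244923   3.97239974]]
screw [[-87.26733196   8.22928658]] [[-85.73720902   6.18780669]]
plate [[-0.32128233  0.89013537]] [[ 1.95004064 -0.39166733]]
heel top [-159.67316121  -30.31227494] [-70.64874736  44.8170033 ] 0.09149035958885234
[[ 0.92   0.393 -0.001]
 [ 0.393 -0.92   0.002]
 [-0.    -0.002 -1.   ]] v [-0.97113428 -0.23853346] u [-0.23853346  0.97113428]
home back [ 0.56093868 -0.08442477] [ 0.58240669 -0.17182686]
```

```bash
python3 -m crank '[{"twist":[0,0,8],"dp":[3.5,3.2,0],"jaw":255},{"twist":[0,0,16],"dp":[7,6.4,0],"jaw":255},{"twist":[0,0,24],"dp":[10.5,9.6,0],"jaw":255},{"twist":[0,0,32],"dp":[14,12.8,0],"jaw":255},{"twist":[0,0,40],"dp":[17.5,16,0],"jaw":255}]'
python3 -m crank '[{"twist":[0,0,8.2],"dp":[3.7,3.3,0],"jaw":255},{"twist":[0,0,16.4],"dp":[7.4,6.6,0],"jaw":255},{"twist":[0,0,24.6],"dp":[11.1,9.9,0],"jaw":255},{"twist":[0,0,32.8],"dp":[14.8,13.2,0],"jaw":255},{"twist":[0,0,40.7],"dp":[18.7,16.7,0],"jaw":255}]'
python3 -m crank '[{"twist":[0,0,0],"dp":[0,0,0],"jaw":255},{"twist":[0,0,0],"dp":[0,0,0],"jaw":255},{"twist":[0,0,0],"dp":[0,0,0],"jaw":255}]'
python3 - <<'E'
from h import *
snap("wrist","w1");s=ctrl.read_state();print(s["contact_force"],s["width"])
E
```

```text
clock: 0.6
tool_pos: [0.392, -0.3441, 0.231]
eef_rot: [-2.672, -1.652, 0.001]
contact_force: [0.3, -0.7, -0.9]
width: 0.0124
finger_force: 0.0
clock: 1.1
tool_pos: [0.5772, -0.1792, 0.2309]
eef_rot: [-1.931, -2.477, 0.001]
contact_force: [0.5, -0.9, -0.5]
width: 0.0
finger_force: 0.0
clock: 1.4
tool_pos: [0.5754, -0.1819, 0.2307]
eef_rot: [-1.94, -2.47, 0.003]
contact_force: [-0.0, 0.4, 0.6]
width: 0.0005
finger_force: 0.0
[-0.0932989  -0.65597924 -0.28424134] -0.0001874671082101891
```

View pics/w1.png

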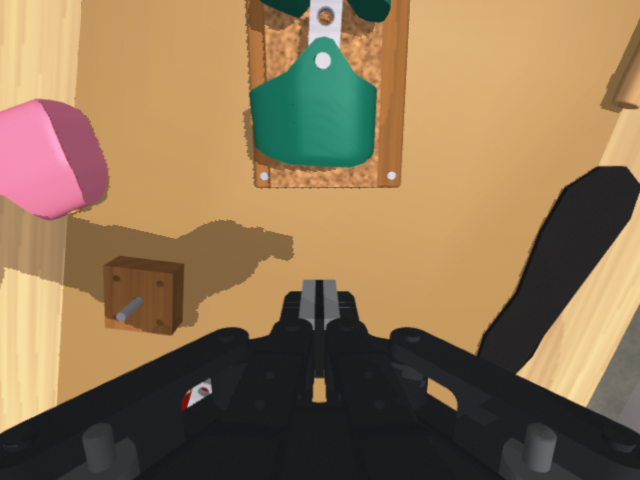

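The wrist view shows the heel part with its back edge at about (318,165), screw at (322,60) and bore at (325,16). The board screws are at (264,176) and (391,176). The rack's pin top is at (121,315).

```bash
python3 - <<'E'
from h import *
C,im,d=load("w1")
u=np.array([np.cos(np.radians(103.8)),np.sin(np.radians(103.8))]);v=np.array([-u[1],u[0]])
hole=np.array([.5347,.0224])
def rel(P):return ((np.array(P)[:,:2]-hole)@np.c_[u,v]*1000).round(1)
print("bore",rel(onz(C,[[325,16]],.0655)),"screw",rel(onz(C,[[322,60]],.092)))
P=onz(C,[[264,176],[391,176]],.017);print("screws",P,rel(P),np.degrees(np.arctan2(*(P[0]-P[1])[1::-1])))
h=cv2.cvtColor(im,cv2.COLOR_RGB2HSV)
m=(h[...,0]>65)&(h[...,0]<95)&(h[...,1]>120);m[:40]=0
y,x=np.nonzero(m);W=pts(C,d)[m]
k=(W[:,2]>.05)&(W[:,2]<.1);r=((W[k][:,:2]-hole)@np.c_[u,v]*1000)
print("heel",np.percentile(r,[.3,99.7],0).round(1),np.percentile(W[k][:,2],[1,50,99]))
# back edge by column
for lo in(-20,-10,0,10,20,30):
    q=r[abs(r[:,1]-lo)<2];print(lo,q[:,0].min().round(1) if len(q) else None)
print("tcp",rel(ctrl.read_state()["tool_pos"][None]))
print("pin top",onz(C,[[121,315]],.066),"rackctr",onz(C,[[144,291]],.032), "depth",pts(C,d)[315,121])
print(onz(C,[[108,260],[184,265],[171,333],[104,327]],.032).round(3))
E
```

```text
bore [[-52.7   4.9]] screw [[-88.3   7.3]]
screws [[ 0.51562105 -0.16442907  0.017     ]
 [ 0.63518698 -0.13542847  0.017     ]] [[-176.9   63.1]
 [-177.2  -59.9]] -166.36625269395654
heel [[-161.7  -32.4]
 [ -75.9   61.4]] [0.07498863 0.08962921 0.09217694]
-20 -161.2
-10 -162.6
0 -162.4
10 -161.7
20 -161.0
30 -160.1
tcp [[-208.6    9.6]]
pin top [[ 0.41720896 -0.31514732  0.066     ]] rackctr [[ 0.42174582 -0.30443044  0.032     ]] depth [ 0.41676662 -0.31576052  0.06504775]
[[ 0.383 -0.28   0.032]
 [ 0.457 -0.267  0.032]
 [ 0.455 -0.345  0.032]
 [ 0.385 -0.355  0.032]]
```

```bash
python3 -m crank '[{"twist":[0,0,0],"dp":[0.35,0.1,-4.5],"jaw":255},{"twist":[0,0,0],"dp":[0.35,0.1,-9],"jaw":255},{"twist":[0,0,0],"dp":[0.35,0.1,-13.5],"jaw":255},{"twist":[0,0,0],"dp":[0.35,0.1,-17],"jaw":255},{"twist":[0,0,0],"dp":[0.35,0.1,-18.5],"jaw":255}]'
python3 -m crank '[{"twist":[0,0,0],"dp":[-0.24,0.97,0],"jaw":255},{"twist":[0,0,0],"dp":[-0.48,1.94,0],"jaw":255},{"twist":[0,0,0],"dp":[-0.6,2.4,0],"jaw":255},{"twist":[0,0,0],"dp":[-0.67,2.7,0],"jaw":255},{"twist":[0,0,0],"dp":[-0.72,2.9,0],"jaw":255}]'
python3 - <<'E'
from h import *
u=np.array([np.cos(np.radians(103.8)),np.sin(np.radians(103.8))]);v=np.array([-u[1],u[0]])
hole=np.array([.5347,.0224]);s=ctrl.read_state();print((s["tool_pos"][:2]-hole)@np.c_[u,v]*1000,s["contact_force"])
E
```

```text
clock: 1.95
tool_pos: [0.5756, -0.1811, 0.0425]
eef_rot: [-1.938, -2.465, 0.007]
contact_force: [-1.1, -0.3, 0.7]
width: 0.0
finger_force: 0.0
clock: 2.45
tool_pos: [0.5737, -0.1499, 0.0479]
eef_rot: [1.935, 2.472, 0.002]
contact_force: [-0.7, 0.5, -0.0]
width: -0.0001
finger_force: 0.0
[-176.66533453    3.25066068] [-0.68861886  0.52034015 -0.02936316]
```

```bash
for i in 1; do python3 -m crank '[{"twist":[0,0,0],"dp":[-0.07,0.29,0],"jaw":255},{"twist":[0,0,0],"dp":[-0.14,0.58,0],"jaw":255},{"twist":[0,0,0],"dp":[-0.21,0.87,0],"jaw":255},{"twist":[0,0,0],"dp":[-0.29,1.17,0],"jaw":255},{"twist":[0,0,0],"dp":[-0.36,1.46,0],"jaw":255}]'; python3 -m crank '[{"twist":[0,0,0],"dp":[-0.07,0.29,0],"jaw":255},{"twist":[0,0,0],"dp":[-0.14,0.58,0],"jaw":255},{"twist":[0,0,0],"dp":[-0.21,0.87,0],"jaw":255},{"twist":[0,0,0],"dp":[-0.29,1.17,0],"jaw":255},{"twist":[0,0,0],"dp":[-0.36,1.46,0],"jaw":255}]'; done
python3 - <<'E'
from h import *
C,im,d=snap("wrist","w2")
u=np.array([np.cos(np.radians(103.8)),np.sin(np.radians(103.8))]);v=np.array([-u[1],u[0]])
hole=np.array([.5347,.0224]);s=ctrl.read_state();print((s["tool_pos"][:2]-hole)@np.c_[u,v]*1000,s["contact_force"])
E
```

```text
clock: 2.95
tool_pos: [0.5691, -0.1358, 0.0463]
eef_rot: [1.938, 2.472, -0.0]
contact_force: [2.0, -0.9, 0.6]
width: -0.0001
finger_force: 0.4
clock: 3.45
tool_pos: [0.5653, -0.1209, 0.0463]
eef_rot: [-1.937, -2.473, 0.0]
contact_force: [0.0, -0.9, 0.6]
width: 0.0004
finger_force: 0.5
[-145.62042928    4.33869572] [-0.01654006  0.38010421  0.58808466]
```

View pics/w2.png

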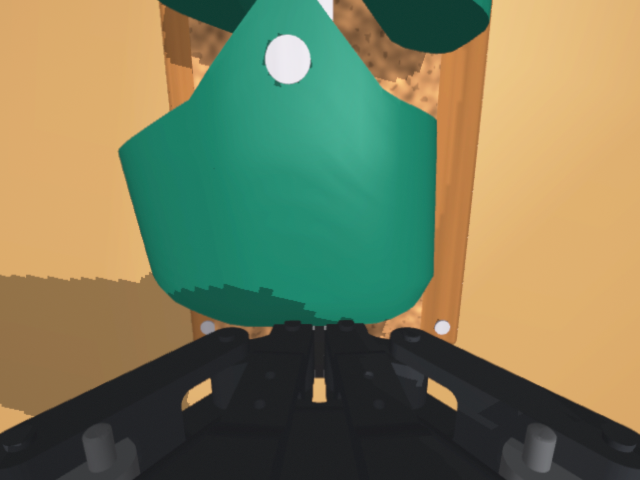

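The heel part touches the fingers, and its screw at (288,59) lies left of the tool axis (320), so I check the offset.

```bash
cat >> h.py <<'E'
u=np.array([np.cos(np.radians(103.8)),np.sin(np.radians(103.8))]);v=np.array([-u[1],u[0]])
hole=np.array([.5347,.0224])
def rel(P):return ((np.array(P).reshape(-1,len(np.shape(P)) and np.shape(P)[-1])[:,:2]-hole)@np.c_[u,v]*1000).round(1)
E
python3 - <<'E'
from h import *
C,im,d=load("w2")
print("screw",rel(onz(C,[[288,59]],.092)))
W=pts(C,d);h=cv2.cvtColor(im,cv2.COLOR_RGB2HSV)
m=(h[...,0]>65)&(h[...,0]<95)&(h[...,1]>100)&(W[...,2]>.088)&(W[...,2]<.096)
m[:30]=0
r=rel(W[m]);
for lo in(-20,-10,0,10,20,30,40):
    q=r[abs(r[:,1]-lo)<1];print(lo,q[:,0].min() if len(q) else None)
print(rel(onz(C,[[437,120],[434,270],[120,152],[208,328],[442,327]],.08)))
E
```

```text
screw [[-61.8  12.4]]
-20 -128.7
-10 -134.5
0 -134.6
10 -134.4
20 -135.2
30 -134.2
40 -117.8
[[ -75.3  -28.6]
 [-120.5  -31.5]
 [ -84.1   62.7]
 [-140.8   41.6]
 [-140.6  -35.8]]
```

```bash
python3 - <<'E'
from h import *
C,im,d=load("w2");print("screws",rel(onz(C,[[208,328],[442,327]],.017)))
C,im,d=snap("scene","s2");a=cv2.resize(im[220:370,260:450],(760,600),interpolation=cv2.INTER_CUBIC)
C2,im2,d2=snap("side","d2");b=cv2.resize(im2[190:360,190:320],(458,600),interpolation=cv2.INTER_CUBIC)
A=np.hstack([cv2.resize(a,(480,379)),cv2.resize(b,(289,379))])
cv2.imwrite("pics/crop2.png",A[:,:,::-1])
E
```

```text
screws [[-176.    63. ]
 [-175.6  -59.5]]
```

View pics/crop2.png

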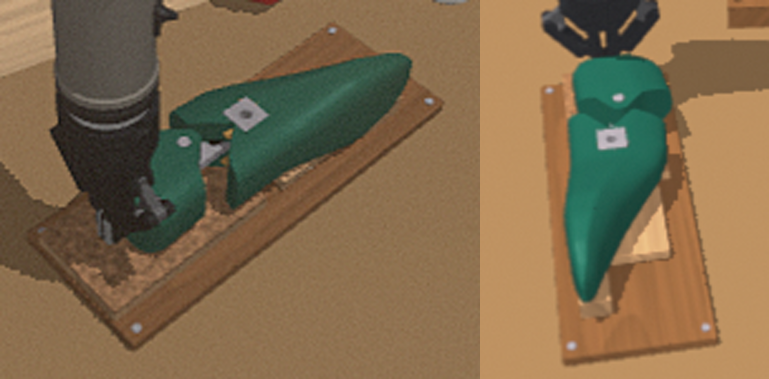

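```bash
python3 -m crank '[{"twist":[0,0,0],"dp":[0,0.2,0],"jaw":255},{"twist":[0,0,0],"dp":[0,0.4,0],"jaw":255},{"twist":[0,0,0],"dp":[0,0.6,0],"jaw":255},{"twist":[0,0,0],"dp":[0,0.8,0],"jaw":255},{"twist":[0,0,0],"dp":[0,1.0,0],"jaw":255}]'
python3 - <<'E'
from h import *
C,im,d=snap("wrist","w3");s=ctrl.read_state();print(rel(s["tool_pos"]),s["contact_force"])
h=cv2.cvtColor(im,cv2.COLOR_RGB2HSV)
m=((h[...,1]<45)&(h[...,2]>140)).astype(np.uint8);m[250:]=0
n,l,st,ce=cv2.connectedComponentsWithStats(m)
for k in range(1,n):
    if st[k,4]>60: print(ce[k],st[k],rel(onz(C,[ce[k]],.092)))
E
```

```text
clock: 4.1
tool_pos: [0.5654, -0.1111, 0.0463]
eef_rot: [1.938, 2.473, -0.0]
contact_force: [-0.1, -1.8, -0.7]
width: -0.0003
finger_force: 0.5
[[-136.4    1.9]] [ 0.91118237 -0.865598    0.10845113]
[316.0984456   7.1761658] [305   0  18  22 193] [[-41.2   3.1]]
[276.51623932  59.22393162] [ 254   35   46   50 1755] [[-52.4  12.7]]
```

```bash
python3 -m crank '[{"twist":[0,0,0],"dp":[0.12,-0.49,0],"jaw":255},{"twist":[0,0,0],"dp":[-0.3,-0.6,0],"jaw":255},{"twist":[0,0,0],"dp":[-0.73,-0.7,0],"jaw":255},{"twist":[0,0,0],"dp":[-0.8,-0.4,0],"jaw":255},{"twist":[0,0,0],"dp":[-0.85,-0.2,0],"jaw":255}]'
python3 -m crank '[{"twist":[0,0,0],"dp":[-0.05,0.2,0],"jaw":255},{"twist":[0,0,0],"dp":[-0.1,0.4,0],"jaw":255},{"twist":[0,0,0],"dp":[-0.15,0.6,0],"jaw":255},{"twist":[0,0,0],"dp":[-0.2,0.8,0],"jaw":255},{"twist":[0,0,0],"dp":[-0.24,1.0,0],"jaw":255}]'
cat > m.py <<'E'
from h import *
import sys
C,im,d=snap("wrist",sys.argv[1]);s=ctrl.read_state();print("tcp",rel(s["tool_pos"]),s["contact_force"].round(1))
h=cv2.cvtColor(im,cv2.COLOR_RGB2HSV)
m=((h[...,1]<45)&(h[...,2]>140)).astype(np.uint8);m[250:]=0
n,l,st,ce=cv2.connectedComponentsWithStats(m)
for k in range(1,n):
    if st[k,4]>60: print(ce[k],st[k],rel(onz(C,[ce[k]],.092)))
W=pts(C,d);m=(h[...,0]>65)&(h[...,0]<95)&(h[...,1]>100)&(W[...,2]>.088)&(W[...,2]<.096)
m[:100]=0;r=rel(W[m])
print([(lo,r[abs(r[:,1]-lo)<1,0].min()) for lo in(-10,0,10,20,30)if (abs(r[:,1]-lo)<1).any()])
E
python3 m.py w4
```

```text
clock: 4.65
tool_pos: [0.5567, -0.1129, 0.0463]
eef_rot: [-1.938, -2.473, -0.0]
contact_force: [-0.1, -1.3, 0.0]
width: -0.0001
finger_force: 0.4
clock: 5.15
tool_pos: [0.5547, -0.1032, 0.0464]
eef_rot: [1.937, 2.472, 0.0]
contact_force: [0.0, -2.4, 0.4]
width: 0.0001
finger_force: 0.7
tcp [[-126.1   10.5]] [-0.2 -1.1 -0.2]
[349.24365482  58.61252115] [ 327   34   45   50 1773] [[-42.    3.6]]
[(-10, np.float64(-115.9)), (0, np.float64(-115.2)), (10, np.float64(-115.3)), (20, np.float64(-113.6)), (30, np.float64(-111.7))]
```

```bash
python3 -m crank '[{"twist":[0,0,0],"dp":[-0.03,0.1,0],"jaw":255},{"twist":[0,0,0],"dp":[-0.05,0.2,0],"jaw":255},{"twist":[0,0,0],"dp":[-0.07,0.3,0],"jaw":255},{"twist":[0,0,0],"dp":[-0.09,0.4,0],"jaw":255},{"twist":[0,0,0],"dp":[-0.09,0.4,0],"jaw":255}]'
python3 m.py w5
```

```text
clock: 5.7
tool_pos: [0.5543, -0.1005, 0.0465]
eef_rot: [1.937, 2.47, -0.001]
contact_force: [2.5, -4.4, -0.9]
width: 0.0001
finger_force: 2.2
tcp [[-124.    10.3]] [ 2.5 -5.1 -0.8]
[364.04840547  59.79157175] [ 342   36   45   49 1756] [[-39.5  -0.2]]
[(-10, np.float64(-114.0)), (0, np.float64(-112.6)), (10, np.float64(-112.5)), (20, np.float64(-110.9)), (30, np.float64(-107.1))]
```

View pics/w5.png

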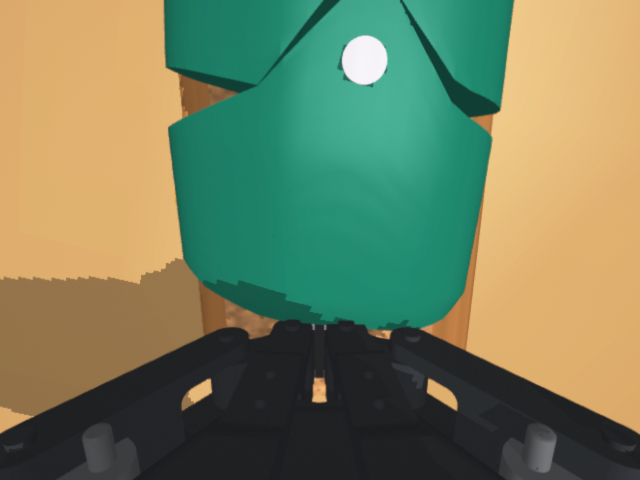

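The heel nose is inside the V at (364,60), but the part sits a few degrees turned, with its nose to the image right. I push further right to straighten it.

```bash
python3 -m crank '[{"twist":[0,0,0],"dp":[0.12,-0.5,0],"jaw":255},{"twist":[0,0,0],"dp":[0.9,-0.3,0],"jaw":255},{"twist":[0,0,0],"dp":[1.67,-0.12,0],"jaw":255},{"twist":[0,0,0],"dp":[1.67,-0.12,0],"jaw":255},{"twist":[0,0,0],"dp":[1.6,0.18,0],"jaw":255}]'
python3 -m crank '[{"twist":[0,0,0],"dp":[-0.03,0.1,0],"jaw":255},{"twist":[0,0,0],"dp":[-0.05,0.2,0],"jaw":255},{"twist":[0,0,0],"dp":[-0.07,0.3,0],"jaw":255},{"twist":[0,0,0],"dp":[-0.09,0.4,0],"jaw":255},{"twist":[0,0,0],"dp":[-0.09,0.4,0],"jaw":255}]'
python3 m.py w6
```

```text
clock: 6.25
tool_pos: [0.5704, -0.0977, 0.0463]
eef_rot: [1.937, 2.472, -0.0]
contact_force: [1.9, -4.1, 0.9]
width: -0.0002
finger_force: 1.9
clock: 6.75
tool_pos: [0.5702, -0.0959, 0.047]
eef_rot: [1.937, 2.467, -0.0]
contact_force: [3.2, -6.1, -0.0]
width: 0.0002
finger_force: 2.8
tcp [[-123.3   -6.2]] [ 4.  -5.4 -0.2]
[294.94329897  57.03092784] [ 273   33   45   49 1746] [[-37.9  -0. ]]
[(-10, np.float64(-111.4)), (0, np.float64(-111.1)), (10, np.float64(-111.0)), (20, np.float64(-110.2)), (30, np.float64(-95.6))]
```

```bash
python3 -m crank '[{"twist":[0,0,0],"dp":[-0.03,0.1,0],"jaw":255},{"twist":[0,0,0],"dp":[-0.05,0.2,0],"jaw":255},{"twist":[0,0,0],"dp":[-0.05,0.2,0],"jaw":255}]'
python3 m.py w7
```

```text
clock: 7.1
tool_pos: [0.5705, -0.0953, 0.0472]
eef_rot: [1.937, 2.465, -0.001]
contact_force: [5.4, -7.1, -1.2]
width: -0.0001
finger_force: 3.8
tcp [[-122.8   -6.7]] [ 5.7 -6.3 -1.9]
[292.66418764  58.04462243] [ 271   34   45   49 1748] [[-37.6   0.1]]
[(-10, np.float64(-110.7)), (0, np.float64(-110.7)), (10, np.float64(-110.7)), (20, np.float64(-110.1)), (30, np.float64(-83.7))]
```

```bash
python3 -m crank '[{"twist":[0,0,0],"dp":[0.05,-0.2,0],"jaw":255},{"twist":[0,0,0],"dp":[0.2,-0.8,0],"jaw":255},{"twist":[0,0,0],"dp":[0.36,-1.5,0],"jaw":255},{"twist":[0,0,0],"dp":[0.36,-1.5,4],"jaw":255},{"twist":[0,0,0],"dp":[0.36,-1.5,8.5],"jaw":255}]'
python3 -m crank '[{"twist":[0,0,0],"dp":[-1,2,3],"jaw":255},{"twist":[0,0,0],"dp":[-2,4.5,5],"jaw":255},{"twist":[0,0,0],"dp":[-2.7,7.5,6],"jaw":255},{"twist":[0,0,0],"dp":[-2.7,7.5,6],"jaw":255},{"twist":[0,0,0],"dp":[-2.7,7.5,6],"jaw":255}]'
python3 m.py w8
```

```text
clock: 7.65
tool_pos: [0.569, -0.1058, 0.1295]
eef_rot: [-1.933, -2.467, 0.004]
contact_force: [0.4, 0.2, 0.2]
width: -0.0003
finger_force: 0.0
clock: 8.15
tool_pos: [0.5442, -0.0301, 0.1913]
eef_rot: [-1.933, -2.475, 0.0]
contact_force: [1.3, -0.5, -1.0]
width: -0.0002
finger_force: 0.0
tcp [[-54.9   3.7]] [ 0.5 -0.   0.4]
[324.13197674 159.88546512] [ 302  138   45   46 1720] [[-0.5  0.5]]
[324.16990291 219.05825243] [316 212  17  15 206] [[-39.8   0.2]]
[(-10, np.float64(-92.4)), (0, np.float64(-83.8)), (10, np.float64(-83.5)), (20, np.float64(-92.6)), (30, np.float64(-81.6))]
```

View pics/w8.png

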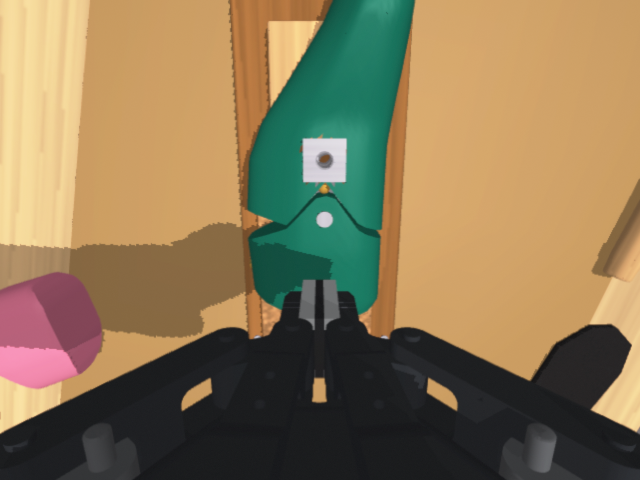

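The view shows the hole at (324,160) and the heel screw at (324,219), in line with each other and with the joint nearly closed. I give one centred push to confirm that it seats.

```bash
python3 -m crank '[{"twist":[0,0,0],"dp":[1.1,-4,0],"jaw":255},{"twist":[0,0,0],"dp":[2.27,-8.2,0],"jaw":255},{"twist":[0,0,0],"dp":[2.27,-8.2,-4],"jaw":255},{"twist":[0,0,0],"dp":[2.27,-8.2,-9],"jaw":255},{"twist":[0,0,0],"dp":[2.27,-8.2,-14.2],"jaw":255}]'
python3 -m crank '[{"twist":[0,0,0],"dp":[-0.1,0.4,-0.2],"jaw":255},{"twist":[0,0,0],"dp":[-0.2,0.8,-0.2],"jaw":255},{"twist":[0,0,0],"dp":[-0.27,1.1,-0.2],"jaw":255},{"twist":[0,0,0],"dp":[-0.29,1.2,-0.2],"jaw":255},{"twist":[0,0,0],"dp":[-0.32,1.3,-0.2],"jaw":255}]'
python3 -m crank '[{"twist":[0,0,0],"dp":[-0.02,0.1,0],"jaw":255},{"twist":[0,0,0],"dp":[-0.05,0.2,0],"jaw":255},{"twist":[0,0,0],"dp":[-0.05,0.2,0],"jaw":255}]'
python3 m.py w9
```

```text
clock: 8.7
tool_pos: [0.5671, -0.116, 0.049]
eef_rot: [1.942, 2.469, -0.001]
contact_force: [0.9, -0.9, -0.0]
width: -0.0003
finger_force: 0.0
clock: 9.2
tool_pos: [0.5662, -0.1003, 0.0518]
eef_rot: [1.934, 2.47, 0.003]
contact_force: [-0.8, -0.3, -0.0]
width: 0.0001
finger_force: 0.0
clock: 9.5
tool_pos: [0.5643, -0.0989, 0.0498]
eef_rot: [1.937, 2.471, 0.0]
contact_force: [0.7, -1.3, 0.5]
width: -0.0
finger_force: 0.5
tcp [[-124.9    0.3]] [ 0.6 -1.2 -0.1]
[320.67257178  60.57910812] [ 299   37   44   48 1637] [[-39.9   0.2]]
[(-10, np.float64(-113.4)), (0, np.float64(-113.5)), (10, np.float64(-113.2)), (20, np.float64(-112.4)), (30, np.float64(-100.2))]
```

```bash
python3 -m crank '[{"twist":[0,0,0],"dp":[-0.02,0.1,0],"jaw":255},{"twist":[0,0,0],"dp":[-0.05,0.2,0],"jaw":255},{"twist":[0,0,0],"dp":[-0.05,0.2,0],"jaw":255}]'
python3 m.py w10
python3 -m crank '[{"twist":[0,0,0],"dp":[-0.02,0.1,0],"jaw":255},{"twist":[0,0,0],"dp":[-0.05,0.2,0],"jaw":255},{"twist":[0,0,0],"dp":[-0.05,0.2,0],"jaw":255}]'
python3 m.py w11
```

```text
clock: 9.85
tool_pos: [0.5636, -0.0971, 0.0494]
eef_rot: [1.937, 2.472, -0.001]
contact_force: [0.3, -2.4, 0.2]
width: 0.0002
finger_force: 1.3
tcp [[-123.     0.4]] [ 0.9 -3.2  0.9]
[321.22014475  60.60313631] [ 300   37   44   48 1658] [[-38.1   0.2]]
[(-10, np.float64(-111.4)), (0, np.float64(-111.8)), (10, np.float64(-111.0)), (20, np.float64(-110.4)), (30, np.float64(-87.9))]
clock: 10.2
tool_pos: [0.5641, -0.0965, 0.0496]
eef_rot: [1.937, 2.469, -0.0]
contact_force: [2.3, -4.5, -0.4]
width: -0.0001
finger_force: 2.8
tcp [[-122.5   -0.2]] [ 3.2 -5.   0.1]
[319.16444175  61.00485437] [ 298   38   44   47 1648] [[-37.6   0.2]]
[(-10, np.float64(-111.0)), (0, np.float64(-111.3)), (10, np.float64(-110.6)), (20, np.float64(-110.1)), (30, np.float64(-88.9))]
```

```bash
python3 -m crank '[{"twist":[0,0,0],"dp":[0.1,-0.4,0],"jaw":255},{"twist":[0,0,0],"dp":[0.36,-1.5,0],"jaw":255},{"twist":[0,0,0],"dp":[0.36,-1.5,4],"jaw":255},{"twist":[0,0,0],"dp":[0,-3,8],"jaw":255},{"twist":[0,0,0],"dp":[-2,-5,11],"jaw":255}]'
python3 -m crank '[{"twist":[0,0,0],"dp":[-3,-4,0],"jaw":0},{"twist":[0,0,0],"dp":[-6,-8,0],"jaw":0},{"twist":[0,0,0],"dp":[-9,-12,0],"jaw":0},{"twist":[0,0,0],"dp":[-12.5,-16.7,0],"jaw":0},{"twist":[0,0,0],"dp":[-12.5,-16.7,0],"jaw":0}]'
python3 - <<'E'
from h import *
C,im,d=snap("wrist","p1");s=ctrl.read_state();print(s["tool_pos"],s["width"])
W=pts(C,d);m=(W[...,2]>.055)&(W[...,2]<.072)&(np.linalg.norm(W[...,:2]-[.417,-.315],axis=2)<.03)&(d>0)
y,x=np.nonzero(m);print(m.sum(),W[m].mean(0) if m.any() else 0,x.mean(),y.mean(),proj(C,[[.417,-.315,.066]]))
E
```

```text
clock: 10.75
tool_pos: [0.5449, -0.142, 0.1614]
eef_rot: [1.931, 2.477, 0.007]
contact_force: [-0.6, -0.6, -0.2]
width: -0.0001
finger_force: 0.0
clock: 11.25
tool_pos: [0.4116, -0.3182, 0.1585]
eef_rot: [-1.951, -2.459, 0.008]
contact_force: [-1.0, -0.6, 0.6]
width: 0.072
finger_force: 0.0
[ 0.41308924 -0.31640433  0.15858877] 0.07912913103633311
177 [ 0.41596645 -0.31697083  0.06390047] 326.96045197740114 239.72316384180792 [[329.20456529 238.11633025]]
```

View pics/p1.png

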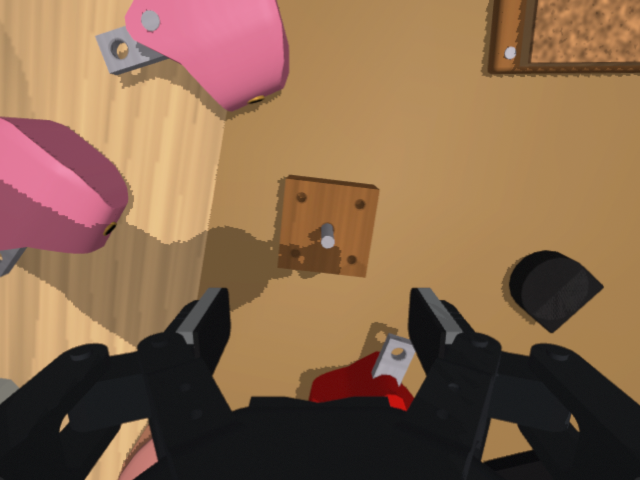

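The pin top is at (328,241) in the rack. A red look-alike stands near the gripper at (360,385), so I check the clearance before descending.

```bash
python3 - <<'E'
from h import *
C,im,d=load("p1");W=pts(C,d)
P=onz(C,[[328,241]],.066)[0];print("pin",P)
h=cv2.cvtColor(im,cv2.COLOR_RGB2HSV)
m=((h[...,0]<6)|(h[...,0]>174))&(h[...,1]>180)&(d>0);m[:, :280]=0
r=(W[m]-P)[:,:2]@np.c_[u,v]*1000;print("red fwd max",r.max(0),r.min(0),"z",W[m][:,2].min(),W[m][:,2].max())
q=(onz(C,[[381,335],[415,342],[400,352]],.0655)-P)[:,:2]@np.c_[u,v]*1000;print("link tip",q, W[345,400])
s=ctrl.read_state();print("go",(P-s["tool_pos"])*100, "z target .043", (.043-s["tool_pos"][2])*100, Ro.from_rotvec(s["eef_rot"]).as_matrix()[:,2])
E
```

```text
pin [ 0.41668226 -0.31712862  0.066     ]
red fwd max [17.56246598 16.7896708 ] [-166.97872818  -78.89748971] z 0.0003859868342004358 0.24296823365900905
link tip [[-71.0866843  -37.8345864 ]
 [-77.06955377 -62.71247849]
 [-85.19633169 -52.20959315]] [ 0.49771118 -0.39858546  0.03483504]
go [ 0.35930209 -0.07242899 -9.25887678] z target .043 -11.558876779625814 [-3.65020316e-03 -7.66064702e-04 -9.99993045e-01]
```

```bash
python3 -m crank '[{"twist":[0,0,0],"dp":[0.3,-0.1,-3],"jaw":0},{"twist":[0,0,0],"dp":[0.3,-0.1,-6],"jaw":0},{"twist":[0,0,0],"dp":[0.3,-0.1,-8.5],"jaw":0},{"twist":[0,0,0],"dp":[0.3,-0.1,-8.5],"jaw":0},{"twist":[0,0,0],"dp":[0.3,-0.1,-8.5],"jaw":0}]'
python3 - <<'E'
from h import *
C,im,d=snap("wrist","p2");s=ctrl.read_state();print(s["tool_pos"],s["width"],proj(C,[[.4167,-.3171,.066]]))
W=pts(C,d);m=(W[...,2]>.058)&(W[...,2]<.072)&(np.linalg.norm(W[...,:2]-[.417,-.317],axis=2)<.02)&(d>0)
m=m.astype(np.uint8);n,l,st,ce=cv2.connectedComponentsWithStats(m)
for k in range(1,n):print(ce[k],st[k],W[l==k].mean(0))
cv2.imwrite("pics/p2c.png",im[150:450,170:470,::-1])
E
```

```text
clock: 11.8
tool_pos: [0.4217, -0.3107, 0.0743]
eef_rot: [-1.934, -2.474, -0.002]
contact_force: [0.3, -0.3, 0.5]
width: 0.085
finger_force: 0.0
[ 0.42242123 -0.31160713  0.07531787] 0.08560650736888145 [[305.65487756 302.29263725]]
[304.44186047 299.84237726] [295 288  20  24 387] [ 0.41602414 -0.31689379  0.06416908]
```

View pics/p2c.png

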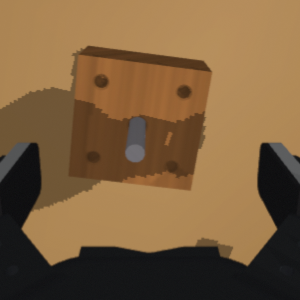

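Pin top at full-frame (305,302), matching the (0.4167, -0.3171) estimate.

```bash
python3 -m crank '[{"twist":[0,0,0],"dp":[-0.55,-0.55,0],"jaw":0},{"twist":[0,0,0],"dp":[-0.55,-0.55,-1.5],"jaw":0},{"twist":[0,0,0],"dp":[-0.55,-0.55,-3.3],"jaw":0},{"twist":[0,0,0],"dp":[-0.55,-0.55,-3.3],"jaw":0},{"twist":[0,0,0],"dp":[-0.55,-0.55,-3.3],"jaw":0}]'
python3 -c "
from station import ctrl
s=ctrl.read_state();print(s['tool_pos'],s['contact_force'])"
```

```text
clock: 12.35
tool_pos: [0.4156, -0.3185, 0.0423]
eef_rot: [1.937, 2.471, -0.0]
contact_force: [0.8, -0.0, -0.8]
width: 0.0854
finger_force: 0.0
[ 0.41562322 -0.31850514  0.0423031 ] [ 0.8097246  -0.04986206 -0.8330907 ]
```

```bash
python3 -m crank '[{"twist":[0,0,0],"dp":[0.1,0.14,-0.1],"jaw":0},{"twist":[0,0,0],"dp":[0.1,0.14,-0.1],"jaw":120},{"twist":[0,0,0],"dp":[0.1,0.14,-0.1],"jaw":255},{"twist":[0,0,0],"dp":[0.1,0.14,-0.1],"jaw":255},{"twist":[0,0,0],"dp":[0.1,0.14,-0.1],"jaw":255}]'
python3 -m crank '[{"twist":[0,0,0],"dp":[0,0,0],"jaw":255},{"twist":[0,0,0],"dp":[0,0,0],"jaw":255},{"twist":[0,0,0],"dp":[0,0,0],"jaw":255},{"twist":[0,0,0],"dp":[0,0,0],"jaw":255}]'

```

```text
clock: 12.85
tool_pos: [0.4164, -0.3166, 0.0405]
eef_rot: [1.938, 2.473, -0.0]
contact_force: [-0.4, -0.3, -0.0]
width: 0.0283
finger_force: 0.0
clock: 13.25
tool_pos: [0.4164, -0.3165, 0.0404]
eef_rot: [1.937, 2.473, -0.0]
contact_force: [-0.4, 0.0, 0.6]
width: 0.0059
finger_force: 58.5
```

```bash
python3 -m crank '[{"twist":[0,0,0],"dp":[0,0,0.7],"jaw":255},{"twist":[0,0,0],"dp":[0,0,1.5],"jaw":255},{"twist":[0,0,0],"dp":[0,0,2.5],"jaw":255},{"twist":[0,0,0],"dp":[0,0,4.5],"jaw":255},{"twist":[0,0,0],"dp":[0,0,8.5],"jaw":255}]'
python3 -m crank '[{"twist":[0,0,0],"dp":[2.8,3.7,1],"jaw":255},{"twist":[0,0,0],"dp":[5.8,7.4,2],"jaw":255},{"twist":[0,0,0],"dp":[5.8,11.9,2],"jaw":255},{"twist":[0,0,0],"dp":[5.8,16.4,2],"jaw":255},{"twist":[0,0,0],"dp":[5.8,16.4,2],"jaw":255}]'
python3 - <<'E'
from h import *
C,im,d=snap("wrist","p3");a=im[200:440,200:440]
C1,i1,d1=snap("side","d3");print(s:=ctrl.read_state()["tool_pos"])
x,y=proj(C1,[s])[0].astype(int);b=cv2.resize(i1[y-45:y+45,x-60:x+60],(480,360),interpolation=cv2.INTER_CUBIC)
cv2.imwrite("pics/p3c.png",np.hstack([cv2.resize(a,(360,360)),b[:,60:]])[:,:,::-1])
E
```

```text
clock: 13.75
tool_pos: [0.4141, -0.3151, 0.1242]
eef_rot: [-1.933, -2.468, 0.0]
contact_force: [-0.4, -0.7, -0.6]
width: 0.0061
finger_force: 58.6
clock: 14.25
tool_pos: [0.4753, -0.1431, 0.1466]
eef_rot: [-1.92, -2.484, -0.007]
contact_force: [-0.7, 0.5, -0.5]
width: 0.0057
finger_force: 58.7
[ 0.47468704 -0.15126419  0.14626131]
```

View pics/p3c.png

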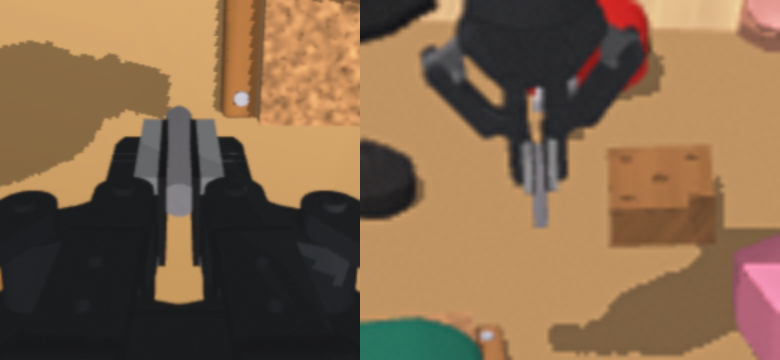

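```bash
python3 - <<'E'
from h import *
C,im,d=load("p3")
c=ctrl.get_calibration("wrist");T=np.linalg.inv(np.array(c["T_tool_cam"]));K=(np.array(c["K"]),c["k1"],T[:3,:3],T[:3,3])
for x in(-.002,0,.002):print(x,proj(K,[[x,0,-.0256],[x,0,.0304]]).round(1))
g=cv2.cvtColor(im,cv2.COLOR_RGB2HSV)
for r in range(262,346,4):
    row=im[r,296:344].astype(int);print(r,row.mean(1).astype(int).tolist()[::2])
W=pts(C,d);o=ctrl.read_state()["tool_pos"]
E
```

```text
-0.002 [[320.3 335.8]
 [319.8 278. ]]
0 [[320.2 330.8]
 [319.8 274.3]]
0.002 [[320.2 325.7]
 [319.8 270.5]]
262 [103, 103, 102, 102, 102, 101, 103, 102, 142, 161, 161, 161, 161, 161, 161, 161, 161, 161, 161, 161, 161, 161, 161, 129]
266 [101, 102, 102, 102, 102, 102, 102, 102, 111, 159, 161, 161, 160, 161, 160, 160, 161, 161, 162, 161, 161, 161, 162, 155]
270 [102, 102, 101, 102, 101, 101, 102, 105, 150, 157, 154, 134, 137, 156, 160, 160, 160, 160, 160, 160, 160, 161, 158, 111]
274 [102, 102, 102, 102, 101, 102, 101, 100, 99, 98, 99, 98, 100, 100, 101, 129, 159, 160, 160, 160, 160, 160, 160, 160]
278 [155, 155, 155, 151, 148, 108, 105, 121, 96, 99, 99, 99, 100, 101, 101, 98, 139, 154, 155, 155, 156, 155, 156, 157]
282 [114, 112, 112, 112, 112, 110, 52, 27, 79, 99, 100, 99, 100, 101, 101, 75, 27, 58, 110, 112, 112, 112, 112, 116]
286 [113, 113, 112, 112, 112, 109, 37, 27, 80, 100, 100, 99, 100, 101, 101, 75, 27, 40, 109, 112, 112, 112, 113, 113]
290 [112, 112, 112, 112, 113, 99, 32, 28, 79, 100, 101, 101, 101, 101, 102, 74, 26, 34, 101, 112, 112, 112, 112, 112]
294 [112, 112, 112, 113
[... 751 characters left out ...]
 99, 38, 28, 33, 101, 118, 119, 118, 114]
322 [29, 28, 69, 128, 106, 37, 33, 43, 101, 104, 109, 113, 113, 110, 103, 99, 41, 32, 38, 113, 128, 64, 27, 28]
326 [28, 27, 29, 82, 105, 37, 32, 67, 132, 134, 134, 133, 134, 132, 132, 131, 61, 33, 38, 112, 76, 29, 28, 29]
330 [27, 28, 29, 33, 39, 34, 33, 67, 131, 132, 134, 135, 133, 133, 134, 130, 60, 32, 33, 39, 30, 27, 28, 29]
334 [27, 28, 28, 27, 28, 33, 33, 68, 131, 133, 132, 133, 134, 135, 133, 131, 61, 33, 33, 27, 25, 28, 28, 27]
338 [28, 28, 28, 26, 28, 32, 33, 68, 132, 134, 133, 133, 132, 133, 133, 131, 62, 32, 33, 28, 26, 27, 28, 27]
342 [26, 29, 27, 26, 26, 32, 33, 40, 128, 136, 134, 134, 134, 133, 135, 127, 37, 33, 33, 27, 27, 26, 28, 28]
```

```bash
python3 -m crank '[{"twist":[0,0,0],"dp":[1.7,3.6,0],"jaw":255},{"twist":[0,0,0],"dp":[3.4,7.2,0],"jaw":255},{"twist":[0,0,0],"dp":[5.1,10.8,0],"jaw":255},{"twist":[0,0,0],"dp":[6.7,14.4,0],"jaw":255},{"twist":[0,0,0],"dp":[6.7,14.4,0],"jaw":255}]'
python3 -m crank '[{"twist":[0,0,0],"dp":[0,0,0],"jaw":255},{"twist":[0,0,0],"dp":[0,0,0],"jaw":255}]'
cat > hole.py <<'E'
from h import *
import sys
C,im,d=snap("wrist",sys.argv[1]);s=ctrl.read_state();print("tcp",s["tool_pos"],rel(s["tool_pos"]),s["eef_rot"])
p=proj(C,[[.5343,.0218,.092]])[0];print("expect",p)
h=cv2.cvtColor(im,cv2.COLOR_RGB2HSV);m=((h[...,1]<45)&(h[...,2]>140)).astype(np.uint8);m[290:]=0
n,l,st,ce=cv2.connectedComponentsWithStats(m)
for k in range(1,n):
    if st[k,4]>300:
        print(st[k],ce[k],rel(onz(C,[ce[k]],.092)))
        x,y,w,hh=st[k,:4];sub=1-m[y+3:y+hh-3,x+3:x+w-3]
        nn,ll,ss,cc=cv2.connectedComponentsWithStats(sub)
        for j in range(1,nn):
            if ss[j,4]>30: c=cc[j]+[x+3,y+3];print("  hole",c,ss[j,4],onz(C,[c],.092),rel(onz(C,[c],.092)))
E
python3 hole.py g1
```

```text
clock: 14.85
tool_pos: [0.5435, -0.0024, 0.1461]
eef_rot: [-1.928, -2.479, -0.009]
contact_force: [-0.3, -0.5, -1.2]
width: 0.006
finger_force: 58.8
clock: 15.05
tool_pos: [0.5412, -0.0116, 0.1451]
eef_rot: [1.942, 2.468, -0.003]
contact_force: [0.8, -0.4, -0.7]
width: 0.0062
finger_force: 58.8
tcp [ 0.54112677 -0.01160958  0.14512885] [[-34.6   1.9]] [ 1.94267751  2.46814972 -0.00276748]
expect [321.76821099 199.76870579]
[ 295  174   54   53 2442] [321.82104832 199.2014742 ] [[-0.2  0.5]]
  hole [322.3526971  199.57261411] 241 [[0.53458159 0.02197757 0.092     ]] [[-0.4  0.2]]
```

```bash
python3 -m crank '[{"twist":[0,0,0],"dp":[-0.3,1.8,0],"jaw":255},{"twist":[0,0,0],"dp":[-0.64,3.49,0],"jaw":255},{"twist":[0,0,0],"dp":[-0.64,3.49,0],"jaw":255},{"twist":[0,0,0],"dp":[-0.64,3.49,-0.9],"jaw":255},{"twist":[0,0,0],"dp":[-0.64,3.49,-1.8],"jaw":255}]'
python3 -m crank '[{"twist":[0,0,0],"dp":[0,0,0],"jaw":255},{"twist":[0,0,0],"dp":[0,0,0],"jaw":255},{"twist":[0,0,0],"dp":[0,0,0],"jaw":255}]'
python3 - <<'E'
from h import *
C,im,d=snap("wrist","g2");s=ctrl.read_state();print(rel(s["tool_pos"]),s["tool_pos"],s["contact_force"],s["eef_rot"])
a=cv2.resize(im[200:380,230:410],(480,480))
C,i1,d=snap("side","d4");x,y=proj(C,[[.5346,.022,.1]])[0].astype(int)
b=cv2.resize(i1[y-40:y+40,x-25:x+25],(300,480),interpolation=cv2.INTER_CUBIC)
cv2.imwrite("pics/g2c.png",np.hstack([a,b])[:,:,::-1])
E
```

```text
clock: 15.6
tool_pos: [0.5352, 0.0239, 0.1267]
eef_rot: [1.941, 2.469, -0.002]
contact_force: [-0.4, -0.8, 0.1]
width: 0.0058
finger_force: 58.8
clock: 15.9
tool_pos: [0.5352, 0.026, 0.1273]
eef_rot: [1.938, 2.472, 0.0]
contact_force: [-0.3, 1.1, -0.4]
width: 0.0063
finger_force: 58.8
[[ 3.5 -1.4]] [0.5352201  0.02618291 0.12745966] [0.35261099 1.07655491 0.66374079] [1.93792118e+00 2.47217458e+00 4.33372078e-04]
```

View pics/g2c.png

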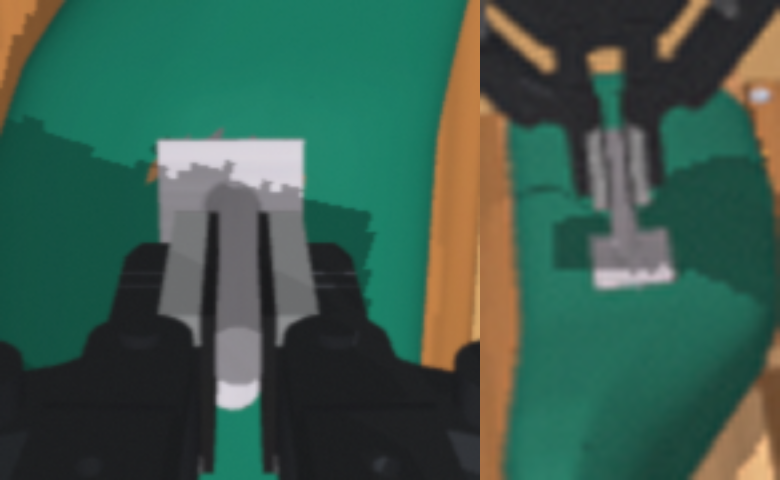

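```bash
python3 -m crank '[{"twist":[0,0,0],"dp":[-0.05,-0.29,0],"jaw":255},{"twist":[0,0,0],"dp":[-0.05,-0.29,0],"jaw":255},{"twist":[0,0,0],"dp":[-0.05,-0.29,0],"jaw":255},{"twist":[0,0,0],"dp":[-0.05,-0.29,0],"jaw":255},{"twist":[0,0,0],"dp":[-0.05,-0.29,0],"jaw":255}]'
python3 -c "
from h import *
s=ctrl.read_state();print(rel(s['tool_pos']),s['tool_pos'][2],s['qvel'].round(3))"
```

```text
clock: 16.5
tool_pos: [0.5345, 0.0236, 0.1273]
eef_rot: [1.937, 2.473, 0.0]
contact_force: [0.1, 0.6, -0.4]
width: 0.0058
finger_force: 58.8
[[ 1.2 -0.1]] 0.12733682920385928 [ 0.001 -0.001 -0.001  0.002  0.001 -0.    -0.   ]
```

```bash
python3 -m crank '[{"twist":[0,0,0],"dp":[0.02,-0.04,-0.2],"jaw":255},{"twist":[0,0,0],"dp":[0.02,-0.04,-0.4],"jaw":255},{"twist":[0,0,0],"dp":[0.02,-0.04,-0.6],"jaw":255},{"twist":[0,0,0],"dp":[0.02,-0.04,-0.8],"jaw":255},{"twist":[0,0,0],"dp":[0.02,-0.04,-1.0],"jaw":255}]'
python3 -c "
from h import *
s=ctrl.read_state();print(rel(s['tool_pos']),s['tool_pos'][2],s['contact_force'].round(1),s['moment'].round(2))"
```

```text
clock: 17.0
tool_pos: [0.5346, 0.0232, 0.1171]
eef_rot: [-1.938, -2.473, 0.0]
contact_force: [0.8, -0.7, -0.4]
width: 0.0063
finger_force: 58.8
[[ 0.8 -0.1]] 0.11707675274165788 [ 0.8 -0.7 -0.4] [0.01 0.02 0.02]
```

```bash
python3 -m crank '[{"twist":[0,0,0],"dp":[0,0,-0.4],"jaw":255},{"twist":[0,0,0],"dp":[0,0,-0.8],"jaw":255},{"twist":[0,0,0],"dp":[0,0,-1.2],"jaw":255},{"twist":[0,0,0],"dp":[0,0,-1.6],"jaw":255},{"twist":[0,0,0],"dp":[0,0,-1.8],"jaw":255}]'
python3 -m crank '[{"twist":[0,0,0],"dp":[0,0,-0.1],"jaw":255},{"twist":[0,0,0],"dp":[0,0,-0.2],"jaw":255},{"twist":[0,0,0],"dp":[0,0,-0.3],"jaw":255},{"twist":[0,0,0],"dp":[0,0,-0.4],"jaw":255}]'
python3 -c "
from h import *
s=ctrl.read_state();print(rel(s['tool_pos']),s['tool_pos'][2],s['contact_force'].round(1),s['moment'].round(2))"
```

```text
clock: 17.5
tool_pos: [0.5343, 0.0231, 0.0987]
eef_rot: [-1.937, -2.472, 0.001]
contact_force: [0.4, 0.6, 0.5]
width: 0.0058
finger_force: 58.8
clock: 17.9
tool_pos: [0.5348, 0.0232, 0.0954]
eef_rot: [1.937, 2.473, 0.001]
contact_force: [0.5, 0.3, 0.6]
width: 0.0062
finger_force: 58.8
[[ 0.8 -0.3]] 0.09542670068827415 [0.5 0.3 0.6] [ 0.02  0.02 -0.04]
```

```bash
python3 -m crank '[{"twist":[0,0,0],"dp":[0,0,0],"jaw":200},{"twist":[0,0,0],"dp":[0,0,0],"jaw":200},{"twist":[0,0,0],"dp":[0,0,0],"jaw":200},{"twist":[0,0,0],"dp":[0,0,0],"jaw":200}]'
python3 -m crank '[{"twist":[0,0,0],"dp":[0,0,2],"jaw":200},{"twist":[0,0,0],"dp":[0,0,4],"jaw":200},{"twist":[0,0,0],"dp":[0,0,6],"jaw":255},{"twist":[0,0,0],"dp":[0,0,6],"jaw":255},{"twist":[0,0,0],"dp":[0,0,6],"jaw":255}]'
python3 - <<'E'
from h import *
C,im,d=snap("wrist","g3");s=ctrl.read_state();print(rel(s["tool_pos"]),s["tool_pos"],s["width"])
W=pts(C,d);m=(W[...,2]>.094)&(W[...,2]<.13)&(np.linalg.norm(W[...,:2]-[.5346,.022],axis=2)<.02)&(d>0)
print(m.sum(),np.percentile(W[m],[5,50,95],0))
a=im[190:370,230:410]
cv2.imwrite("pics/g3c.png",cv2.resize(a,(500,500))[:,:,::-1])
C1,i1,d1=snap("side","d5");W=pts(C1,d1);m=(W[...,2]>.094)&(W[...,2]<.13)&(np.linalg.norm(W[...,:2]-[.5346,.022],axis=2)<.012)&(d1>0)
print(m.sum(),np.percentile(W[m],[5,50,99],0) if m.any() else 0)
E
```

```text
clock: 18.3
tool_pos: [0.5347, 0.0231, 0.0954]
eef_rot: [1.938, 2.473, 0.0]
contact_force: [0.0, -0.6, -1.1]
width: 0.0185
finger_force: 0.0
clock: 18.8
tool_pos: [0.5347, 0.0231, 0.1553]
eef_rot: [1.937, 2.472, 0.0]
contact_force: [-0.2, -0.7, 0.0]
width: -0.0002
finger_force: 0.0
[[0.7 0.5]] [0.53406221 0.02295775 0.15455237] -0.00017053072179833368
410 [[0.53092971 0.01937867 0.09660475]
 [0.53441901 0.0235314  0.11667638]
 [0.53838976 0.02513821 0.12124417]]
54 [[0.53162545 0.01698683 0.09474069]
 [0.53612633 0.02485942 0.10886962]
 [0.54279329 0.03074393 0.12469174]]
```

View pics/g3c.png

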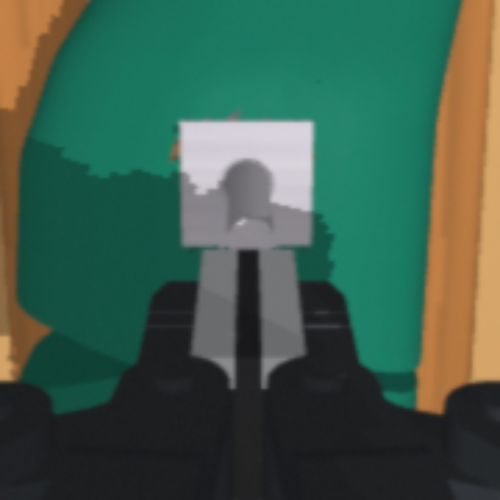

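The pin stands in the hole in the plate with its top at about 121 mm, resting on the link. I have gone over the picture limit, so from here I rely on numbers only. Next I press it down gently with shut fingertips.

```bash
python3 -m crank '[{"twist":[0,0,0],"dp":[0.02,-0.1,-1],"jaw":255},{"twist":[0,0,0],"dp":[0.02,-0.1,-2],"jaw":255},{"twist":[0,0,0],"dp":[0.02,-0.1,-2.8],"jaw":255},{"twist":[0,0,0],"dp":[0.02,-0.1,-3.0],"jaw":255},{"twist":[0,0,0],"dp":[0.02,-0.1,-3.2],"jaw":255}]'
python3 -m crank '[{"twist":[0,0,0],"dp":[0,0,-0.1],"jaw":255},{"twist":[0,0,0],"dp":[0,0,-0.2],"jaw":255},{"twist":[0,0,0],"dp":[0,0,-0.2],"jaw":255}]'
python3 -m crank '[{"twist":[0,0,0],"dp":[0,0,-0.1],"jaw":255},{"twist":[0,0,0],"dp":[0,0,-0.2],"jaw":255},{"twist":[0,0,0],"dp":[0,0,-0.2],"jaw":255}]'
```

```text
clock: 19.4
tool_pos: [0.5345, 0.0222, 0.1226]
eef_rot: [-1.937, -2.472, 0.001]
contact_force: [-0.7, 0.6, 0.6]
width: -0.0001
finger_force: 0.0
clock: 19.7
tool_pos: [0.5351, 0.0222, 0.1215]
eef_rot: [1.937, 2.473, 0.001]
contact_force: [0.1, 0.4, -0.1]
width: -0.0002
finger_force: 0.1
clock: 20.0
tool_pos: [0.5357, 0.0222, 0.1202]
eef_rot: [1.937, 2.471, 0.002]
contact_force: [-0.7, -0.3, 3.6]
width: 0.0004
finger_force: 2.2
```

```bash
python3 -m crank '[{"twist":[0,0,0],"dp":[0,0,-0.1],"jaw":255},{"twist":[0,0,0],"dp":[0,0,-0.2],"jaw":255},{"twist":[0,0,0],"dp":[0,0,-0.2],"jaw":255}]'
python3 -m crank '[{"twist":[0,0,0],"dp":[0,0,-0.1],"jaw":255},{"twist":[0,0,0],"dp":[0,0,-0.2],"jaw":255},{"twist":[0,0,0],"dp":[0,0,-0.2],"jaw":255}]'
```

```text
clock: 20.3
tool_pos: [0.5366, 0.0223, 0.1196]
eef_rot: [1.935, 2.47, 0.004]
contact_force: [-1.3, -0.9, 11.3]
width: 0.0
finger_force: 5.3
clock: 20.6
tool_pos: [0.538, 0.0225, 0.1191]
eef_rot: [1.934, 2.468, 0.007]
contact_force: [-1.0, -1.5, 14.6]
width: 0.0001
finger_force: 7.5
```

```bash
python3 -m crank '[{"twist":[0,0,0],"dp":[0,0,2],"jaw":255},{"twist":[0,0,0],"dp":[0,0,5.5],"jaw":255},{"twist":[0,0,0],"dp":[1,-4.7,5.5],"jaw":255},{"twist":[0,0,0],"dp":[2.1,-9.4,5.5],"jaw":255},{"twist":[0,0,0],"dp":[3.2,-14.1,5.5],"jaw":255}]'
python3 -m crank '[{"twist":[0,0,0],"dp":[0,0,-3],"jaw":255},{"twist":[0,0,0],"dp":[0,0,-7.5],"jaw":255},{"twist":[0,0,0],"dp":[0,0,-11],"jaw":255},{"twist":[0,0,0],"dp":[0,0,-11],"jaw":255},{"twist":[0,0,0],"dp":[0,0,-11],"jaw":255}]'
python3 m.py k1
```

```text
clock: 21.1
tool_pos: [0.5669, -0.1202, 0.1704]
eef_rot: [1.936, 2.474, -0.0]
contact_force: [1.1, 0.2, 0.0]
width: 0.0002
finger_force: 0.0
clock: 21.6
tool_pos: [0.5665, -0.1187, 0.0602]
eef_rot: [-1.936, -2.472, 0.001]
contact_force: [0.6, 1.0, 1.5]
width: 0.0001
finger_force: 0.0
tcp [[-145.1    1.2]] [ 0.6 -0.5  0.6]
[327.73474801   5.21220159] [310   0  37  14 377] [[-43.9   0.8]]
[(-10, np.float64(-113.8)), (0, np.float64(-113.8)), (10, np.float64(-113.5)), (20, np.float64(-112.5)), (30, np.float64(-92.0))]
```

```bash
python3 -m crank '[{"twist":[0,0,0],"dp":[-0.1,0.4,-1],"jaw":255},{"twist":[0,0,0],"dp":[-0.2,0.8,-1],"jaw":255},{"twist":[0,0,0],"dp":[-0.3,1.2,-1],"jaw":255},{"twist":[0,0,0],"dp":[-0.4,1.6,-1],"jaw":255},{"twist":[0,0,0],"dp":[-0.46,1.9,-1],"jaw":255}]'
python3 -m crank '[{"twist":[0,0,0],"dp":[-0.02,0.1,0],"jaw":255},{"twist":[0,0,0],"dp":[-0.05,0.2,0],"jaw":255},{"twist":[0,0,0],"dp":[-0.07,0.3,0],"jaw":255},{"twist":[0,0,0],"dp":[-0.1,0.4,0],"jaw":255},{"twist":[0,0,0],"dp":[-0.1,0.4,0],"jaw":255}]'
cat > pin.py <<'E'
from h import *
for n in("side","scene"):
    C,im,d=snap(n,n+"p");W=pts(C,d)
    m=(W[...,2]>.094)&(W[...,2]<.14)&(np.linalg.norm(W[...,:2]-[.5346,.022],axis=2)<.012)&(d>0)
    print(n,m.sum(),np.percentile(W[m][:,2],[50,90,98]) if m.any() else 0)
E
python3 m.py k2; python3 pin.py
```

```text
clock: 22.15
tool_pos: [0.5625, -0.0992, 0.0508]
eef_rot: [1.936, 2.473, 0.001]
contact_force: [1.0, -2.3, 1.2]
width: 0.0001
finger_force: 0.6
clock: 22.65
tool_pos: [0.562, -0.0973, 0.0507]
eef_rot: [1.937, 2.47, -0.001]
contact_force: [1.7, -3.9, 1.2]
width: -0.0002
finger_force: 2.0
tcp [[-122.8    2.1]] [ 2.1 -4.2  2.2]
[325.43034056  62.2619195 ] [ 304   39   44   47 1615] [[-37.9   0.8]]
[(-10, np.float64(-111.8)), (0, np.float64(-111.5)), (10, np.float64(-111.1)), (20, np.float64(-110.3)), (30, np.float64(-86.5))]
side 54 [0.10937082 0.12154086 0.12305822]
scene 67 [0.10162875 0.12269482 0.12381827]
```

```bash
python3 - <<'E'
from h import *
for t in("w8","g1"):
    C,im,d=load(t)
    p=proj(C,[[.5346,.022,.092]])[0];x,y=p.round().astype(int)
    print(t,p,"axis@.0655",proj(C,[[.5346,.022,.0655]]),"axis@.0555,.036",proj(C,[[.5346,.022,.0555],[.5346,.022,.036]]).tolist())
    print("px/mm",np.linalg.norm(proj(C,[[.5346,.022,.092]])-proj(C,[[.5346-.2385*.01,.022+.0097,.092]]))/10)
    print(im[y-11:y+12,x-11:x+12].mean(2).astype(int))
    print((im[y-11:y+12,x-11:x+12,0].astype(int)-im[y-11:y+12,x-11:x+12,2]))
E
```

```text
w8 [324.54052423 159.70632875] axis@.0655 [[323.98973535 157.68744893]] axis@.0555,.036 [[323.808885307323, 157.02457332958187], [323.4908448642203, 155.8588710077282]]
px/mm 1.5857981516118893
[[216 217 217 217 218 217 217 218 218 218 218 219 219 219 220 220 220 220
  221 221 221 221 221]
 [218 217 218 218 218 218 219 218 217 216 216 216 218 219 220 220 220 221
  221 221 221 222 221]
 [219 219 219 219 219 218 216 204 193 185 179 180 192 203 213 220 222 222
  221 222 222 222 222]
 [220 220 220 220 218 206 185 171 165 162 156 155 155 160 173 203 219 221
  222 222 223 223 223]
 [221 221 221 220 208 186 166 155 145 138 133 129 129 137 150 170 195 217
  223 223 224 224 224]
 [221 221 219 208 185 162 145 136 129 118 112 110 107 106 118 138 159 198
  220 223 223 223 224]
 [217 216 205 185 162 143 129 119 111 101  89  84  82  81  85 104 135 165
  200 218 220 221 221]
 [214 212 194 172 151 132 119 103  89  81  78  77  77  76  76  89 119 146
  175 204 217 218 219]
 [215 209 193 187 162 123 104  89  78  76  76  77  77  76  76  85 105 135
  164 199 217 218 219]
 [215 203 191 196 164 120  97  80
[... 6366 characters left out ...]
-3 -3 -2 -2 -3 -3 -3 -3 -2 -3 -1 -1 -2 -2 -3 -3 -3]
 [-4 -5 -3 -2 -2 -2 -2 -2 -1 -2 -2 -2 -2 -2 -3 -1 -2 -1 -2 -3 -4 -4 -4]
 [-4 -4 -3 -2 -1 -2 -2 -2 -1 -3 -2 -2 -1 -2 -2 -2 -1 -2 -2 -4 -4 -4 -4]
 [-4 -4 -4 -3 -2 -3 -2 -3 -3 -3 -2 -2 -2 -2 -3 -3 -1 -2 -3 -3 -4 -4 -5]
 [-4 -3 -3 -3 -3 -3 -3 -3 -4 -3 -3 -3 -2 -2 -2 -3 -2 -3 -2 -2 -3 -2 -2]
 [-4 -4 -4 -4 -3 -3 -2 -2 -2 -3 -2 -2 -2 -2 -2 -2 -2 -3 -3 -2 -3 -3 -4]
 [-3 -3 -3 -3 -3 -3 -2 -3 -3 -2 -3 -2 -2 -2 -2 -2 -2 -3 -3 -4 -4 -4 -4]
 [-4 -4 -4 -4 -3 -3 -3 -3 -4 -4 -3 -2 -3 -3 -4 -3 -3 -4 -3 -3 -4 -3 -4]
 [-3 -4 -4 -4 -5 -4 -3 -4 -4 -3 -2 -2 -3 -3 -3 -4 -4 -3 -4 -4 -4 -4 -4]
 [-6 -5 -5 -4 -3 -3 -3 -3 -3 -3 -2 -3 -4 -4 -4 -4 -4 -4 -4 -4 -4 -3 -3]]
```

```bash
python3 -m crank '[{"twist":[0,0,0],"dp":[0.2,-0.8,0],"jaw":255},{"twist":[0,0,0],"dp":[1.2,-0.5,0],"jaw":255},{"twist":[0,0,0],"dp":[1.2,-0.5,0],"jaw":255},{"twist":[0,0,0],"dp":[1.1,-0.1,0],"jaw":255},{"twist":[0,0,0],"dp":[1.0,0.2,0],"jaw":255}]'
python3 -m crank '[{"twist":[0,0,0],"dp":[-0.02,0.1,0],"jaw":255},{"twist":[0,0,0],"dp":[-0.05,0.2,0],"jaw":255},{"twist":[0,0,0],"dp":[-0.05,0.2,0],"jaw":255}]'
python3 m.py k3
python3 -m crank '[{"twist":[0,0,0],"dp":[-0.02,0.1,0],"jaw":255},{"twist":[0,0,0],"dp":[-0.05,0.2,0],"jaw":255},{"twist":[0,0,0],"dp":[-0.05,0.2,0],"jaw":255}]'
python3 m.py k4; python3 pin.py
```

```text
clock: 23.3
tool_pos: [0.5721, -0.0946, 0.0503]
eef_rot: [1.935, 2.471, -0.0]
contact_force: [3.4, -4.6, -0.7]
width: 0.0003
finger_force: 2.8
clock: 23.6
tool_pos: [0.5719, -0.0943, 0.0507]
eef_rot: [1.937, 2.468, -0.001]
contact_force: [2.8, -5.5, -0.8]
width: 0.0
finger_force: 2.6
tcp [[-122.2   -8.3]] [ 3.6 -4.3 -1.5]
[284.73778602  62.25664811] [ 263   39   44   47 1617] [[-37.3   0.7]]
[(-10, np.float64(-110.9)), (0, np.float64(-110.3)), (10, np.float64(-110.8)), (20, np.float64(-109.6)), (30, np.float64(-82.9))]
clock: 23.95
tool_pos: [0.5721, -0.0938, 0.0509]
eef_rot: [1.936, 2.465, -0.002]
contact_force: [4.7, -6.3, -1.5]
width: 0.0002
finger_force: 3.6
tcp [[-121.8   -8.6]] [ 4.8 -6.2 -2.2]
[285.12168005  62.49166152] [ 264   39   44   48 1619] [[-36.8   0.3]]
[(-10, np.float64(-110.7)), (0, np.float64(-110.0)), (10, np.float64(-110.3)), (20, np.float64(-108.8)), (30, np.float64(-81.4))]
side 23 [0.09713205 0.10233103 0.10457847]
scene 49 [0.09595945 0.10280705 0.10402851]
```

The pin dropped through the link: its top is now at about 103 mm, resting on the catch. I give one more small nudge to confirm the seat.

```bash
python3 -m crank '[{"twist":[0,0,0],"dp":[-0.02,0.1,0],"jaw":255},{"twist":[0,0,0],"dp":[-0.05,0.2,0],"jaw":255},{"twist":[0,0,0],"dp":[-0.05,0.2,0],"jaw":255}]'
python3 m.py k5
python3 -m crank '[{"twist":[0,0,0],"dp":[-0.02,0.1,0],"jaw":255},{"twist":[0,0,0],"dp":[-0.05,0.2,0],"jaw":255},{"twist":[0,0,0],"dp":[-0.05,0.2,0],"jaw":255}]'
python3 m.py k6
```

```text
clock: 24.4
tool_pos: [0.5722, -0.0937, 0.0511]
eef_rot: [1.936, 2.462, -0.003]
contact_force: [5.1, -8.7, -3.1]
width: 0.0002
finger_force: 4.8
tcp [[-121.7   -8.7]] [ 4.4 -8.9 -2.1]
[284.27764128  62.68304668] [ 263   39   44   48 1628] [[-36.8   0.3]]
[(-10, np.float64(-110.2)), (0, np.float64(-109.9)), (10, np.float64(-110.3)), (20, np.float64(-109.4)), (30, np.float64(-82.5))]
clock: 24.75
tool_pos: [0.5723, -0.0937, 0.0512]
eef_rot: [1.936, 2.459, -0.005]
contact_force: [6.9, -10.6, -2.9]
width: 0.0
finger_force: 6.1
tcp [[-121.7   -8.8]] [  6.4 -10.8  -2.9]
[283.61619283  62.94932015] [ 262   40   44   47 1618] [[-36.7   0.4]]
[(-10, np.float64(-110.5)), (0, np.float64(-109.7)), (10, np.float64(-110.4)), (20, np.float64(-109.8)), (30, np.float64(-82.7))]
```

Hard stop reached: the heel is seated and straight. Now to press the pin.

```bash
python3 -m crank '[{"twist":[0,0,0],"dp":[0.15,-0.6,0],"jaw":255},{"twist":[0,0,0],"dp":[0.5,-2.1,0],"jaw":255},{"twist":[0,0,0],"dp":[0.7,-2.9,3],"jaw":255},{"twist":[0,0,0],"dp":[0.7,-2.9,7],"jaw":255},{"twist":[0,0,0],"dp":[0.7,-2.9,9],"jaw":255}]'
python3 -m crank '[{"twist":[0,0,0],"dp":[-1.1,3.4,0],"jaw":255},{"twist":[0,0,0],"dp":[-2.2,7,0],"jaw":255},{"twist":[0,0,0],"dp":[-3.3,10.5,0],"jaw":255},{"twist":[0,0,0],"dp":[-4.3,14,0],"jaw":255},{"twist":[0,0,0],"dp":[-4.3,14,0],"jaw":255}]'
python3 -m crank '[{"twist":[0,0,0],"dp":[0,0,0],"jaw":255},{"twist":[0,0,0],"dp":[0,0,0],"jaw":255}]'
python3 m.py k7; python3 pin.py
```

```text
clock: 25.3
tool_pos: [0.5774, -0.1145, 0.1432]
eef_rot: [1.936, 2.472, 0.004]
contact_force: [1.1, -0.1, -0.5]
width: 0.0
finger_force: 0.0
clock: 25.8
tool_pos: [0.5304, 0.0339, 0.1406]
eef_rot: [-1.919, -2.48, -0.005]
contact_force: [0.5, 0.5, 0.2]
width: -0.0001
finger_force: 0.0
clock: 26.0
tool_pos: [0.5332, 0.0237, 0.14]
eef_rot: [-1.939, -2.471, 0.002]
contact_force: [-0.2, -0.8, 0.5]
width: 0.0001
finger_force: 0.0
tcp [[1.3 1.1]] [0.5 0.3 0.2]
[320.73514851 245.6039604 ] [295 242  52   8 404] [[11.5  0.6]]
[(-10, np.float64(13.3)), (0, np.float64(-91.2)), (10, np.float64(13.4)), (20, np.float64(-17.2)), (30, np.float64(-37.0))]
side 29 [0.09659007 0.10190363 0.10248833]
scene 41 [0.09592693 0.10405276 0.10454113]
```

```bash
python3 -m crank '[{"twist":[0,0,0],"dp":[0.13,-0.16,-1],"jaw":255},{"twist":[0,0,0],"dp":[0.13,-0.16,-2],"jaw":255},{"twist":[0,0,0],"dp":[0.13,-0.16,-2.8],"jaw":255},{"twist":[0,0,0],"dp":[0.13,-0.16,-3.2],"jaw":255},{"twist":[0,0,0],"dp":[0.13,-0.16,-3.4],"jaw":255}]'
python3 -m crank '[{"twist":[0,0,0],"dp":[0,0,-0.1],"jaw":255},{"twist":[0,0,0],"dp":[0,0,-0.2],"jaw":255},{"twist":[0,0,0],"dp":[0,0,-0.3],"jaw":255},{"twist":[0,0,0],"dp":[0,0,-0.4],"jaw":255}]'
python3 -m crank '[{"twist":[0,0,0],"dp":[0,0,-0.1],"jaw":255},{"twist":[0,0,0],"dp":[0,0,-0.2],"jaw":255},{"twist":[0,0,0],"dp":[0,0,-0.2],"jaw":255}]'
```

```text
clock: 26.65
tool_pos: [0.534, 0.0235, 0.1053]
eef_rot: [-1.937, -2.472, 0.001]
contact_force: [0.1, -0.6, 0.7]
width: -0.0004
finger_force: 0.0
clock: 27.05
tool_pos: [0.5348, 0.0236, 0.1025]
eef_rot: [1.937, 2.472, 0.001]
contact_force: [0.3, -0.4, -0.2]
width: 0.0001
finger_force: 0.0
clock: 27.35
tool_pos: [0.5346, 0.0235, 0.1003]
eef_rot: [1.938, 2.473, 0.0]
contact_force: [-0.4, -1.1, 0.4]
width: 0.0003
finger_force: 0.2
```

```bash
python3 -m crank '[{"twist":[0,0,0],"dp":[0,-0.1,-0.1],"jaw":255},{"twist":[0,0,0],"dp":[0,-0.1,-0.2],"jaw":255},{"twist":[0,0,0],"dp":[0,-0.1,-0.2],"jaw":255}]'
python3 -m crank '[{"twist":[0,0,0],"dp":[0,0,-0.1],"jaw":255},{"twist":[0,0,0],"dp":[0,0,-0.2],"jaw":255},{"twist":[0,0,0],"dp":[0,0,-0.2],"jaw":255}]'
python3 -m crank '[{"twist":[0,0,0],"dp":[0,0,-0.1],"jaw":255},{"twist":[0,0,0],"dp":[0,0,-0.2],"jaw":255},{"twist":[0,0,0],"dp":[0,0,-0.2],"jaw":255}]'
```

```text
clock: 27.65
tool_pos: [0.5346, 0.0226, 0.0983]
eef_rot: [1.937, 2.473, 0.0]
contact_force: [0.5, 0.6, 1.5]
width: -0.0005
finger_force: 0.3
clock: 27.95
tool_pos: [0.5344, 0.0224, 0.0961]
eef_rot: [-1.938, -2.473, 0.0]
contact_force: [-0.4, 0.1, 0.2]
width: 0.0
finger_force: 0.2
clock: 28.25
tool_pos: [0.5344, 0.0223, 0.094]
eef_rot: [-1.938, -2.473, 0.001]
contact_force: [0.0, 0.2, 0.6]
width: 0.0001
finger_force: 0.2
```

```bash
python3 -m crank '[{"twist":[0,0,0],"dp":[0,0,-0.1],"jaw":255},{"twist":[0,0,0],"dp":[0,0,-0.15],"jaw":255},{"twist":[0,0,0],"dp":[0,0,-0.15],"jaw":255}]'
python3 -m crank '[{"twist":[0,0,0],"dp":[0,0,-0.1],"jaw":255},{"twist":[0,0,0],"dp":[0,0,-0.2],"jaw":255},{"twist":[0,0,0],"dp":[0,0,-0.2],"jaw":255}]'
python3 pin.py
```

```text
clock: 28.55
tool_pos: [0.5346, 0.0224, 0.0927]
eef_rot: [1.938, 2.473, -0.0]
contact_force: [0.5, -0.1, 0.2]
width: 0.0001
finger_force: 0.5
clock: 28.85
tool_pos: [0.5348, 0.0225, 0.0921]
eef_rot: [1.937, 2.472, -0.0]
contact_force: [-1.9, -1.3, 8.8]
width: -0.0001
finger_force: 4.3
side 81 [0.11614927 0.1332853  0.13928584]
scene 83 [0.11444934 0.12988068 0.13710225]
```

```bash
python3 -m crank '[{"twist":[0,0,0],"dp":[0,0,1],"jaw":255},{"twist":[0,0,0],"dp":[0,0,5],"jaw":255},{"twist":[0,0,0],"dp":[1,-4,7],"jaw":255},{"twist":[0,0,0],"dp":[1.5,-6,8],"jaw":255},{"twist":[0,0,0],"dp":[1.5,-6,8],"jaw":255}]'
python3 -m crank '[{"twist":[0,0,0],"dp":[0,0,0],"jaw":255},{"twist":[0,0,0],"dp":[0,0,0],"jaw":255}]'
python3 m.py n1; python3 pin.py
python3 - <<'E'
from h import *
C,im,d=load("n1")
p=proj(C,[[.5346,.022,.092]])[0];x,y=p.round().astype(int);print(p)
print(im[y-12:y+13,x-12:x+13].mean(2).astype(int))
W=pts(C,d);print((W[y-10:y+11:2,x-10:x+11:2,2]*1000).round(1))
E
```

```text
clock: 29.45
tool_pos: [0.5513, -0.0428, 0.1725]
eef_rot: [1.944, 2.461, -0.0]
contact_force: [-1.2, 0.6, -0.5]
width: -0.0
finger_force: 0.0
clock: 29.65
tool_pos: [0.5485, -0.0356, 0.17]
eef_rot: [-1.933, -2.473, 0.0]
contact_force: [-0.5, 0.1, -0.4]
width: -0.0
finger_force: 0.0
tcp [[-59.5   0.3]] [-1.1 -0.2 -0.2]
[319.87736661 150.92728055] [ 296  126   49   53 2324] [[-0.4  0.5]]
[319.64  215.112] [311 207  18  17 250] [[-38.9   0.5]]
[(-10, np.float64(-87.8)), (0, np.float64(-81.9)), (10, np.float64(-80.8)), (20, np.float64(-89.9)), (30, np.float64(-84.0))]
side 15 [0.09458    0.09568217 0.09659671]
scene 41 [0.09463179 0.09623493 0.09720532]
[320.32738938 150.84767872]
[[218 218 219 219 219 219 220 220 221 221 220 220 221 221 221 221 222 223
  222 222 223 223 223 223 224]
 [219 219 219 219 220 221 221 221 221 220 220 219 220 221 221 222 223 223
  223 223 223 223 223 223 223]
 [220 220 220 220 221 221 221 221 218 213 202 195 194 200 206 215 221 223
  223 224 224 224 224 224 224]
 [221 221 221 222 222 222 219 209 187 174 168 163 149 153 164 176 197 216
  223 224 224 225 224 225
[... 2150 characters left out ...]
5 215 216 216 217 217 217 217
  218 218 218 218 218 218 218]]
[[91.3 91.1 91.2 91.1 90.9 91.4 92.  91.8 90.4 90.2 91.1]
 [90.6 92.5 91.2 90.9 64.4 65.2 90.2 90.9 92.1 91.5 91.3]
 [91.  92.5 64.5 65.4 76.7 87.4 77.6 63.5 91.1 91.7 91.6]
 [89.6 90.  64.  91.7 91.6 91.  89.9 92.3 53.  91.  91.5]
 [91.9 63.9 91.6 91.9 91.5 90.2 91.2 91.8 91.6 90.5 91. ]
 [89.9 60.7 91.2 91.4 91.4 91.  91.1 91.8 89.9 91.1 91.3]
 [90.7 73.7 90.2 91.  90.1 91.8 91.5 91.6 90.5 89.9 91.1]
 [91.1 87.4 91.8 91.3 91.9 90.4 91.3 91.  91.3 91.7 89.6]
 [91.3 92.7 91.6 90.5 90.4 91.  91.9 91.6 92.  91.3 90.3]
 [90.9 91.  89.6 90.7 90.9 91.2 90.8 91.9 90.9 90.6 91. ]
 [91.8 93.  90.9 92.4 90.  91.3 91.2 92.  92.  91.3 90.9]]
```

Pin top and plate measure the same height (91.1 and 91.3 mm), so the pin is flush and past the catch. The heel is in line with the hole, and the robot is clear.

```bash
python3 -c "
from station import ctrl
print(ctrl.job_done())"
```

```text
the job is handed in; nothing more can be done
None
```

The job is handed in at about 30 s: the heel part seated straight and, once released, sits about 2.5 mm back by camera; the pin is through the link, past the catch and flush to within 0.5 mm. The pin first stuck on the link at about 15 N, so I pressed the heel home again (about 12 N at the stop) and it dropped through. The jar, tin and rubber heel were left alone, and I viewed 13 pictures against the limit of 10.

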